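Bring the egg carton forward past the storage tin

ROBOT

A 6-joint arm with a two-finger parallel gripper is mounted at the origin on the work surface. World frame = base frame: x ahead of the robot, y to its left, z up, the work surface at z = 0. Lengths are in m, angles in degrees, forces in N, time in s.
With the tool pointing down it reaches from about 0.3 to 0.75 m from the base axis. Payload 8.5 kg.
Tool frame: the origin (TCP) lies between the finger pads; the fingertips stand ahead of it and the grasp point (between the pads) lies 8 mm behind it (env.tcp_to_tips is the z of the fingertips in the tool frame, in m); z points along the fingers, x is the direction in which the jaws open and shut, and the axes are right-handed (so a half turn about z gives the same grasp; the last joint's range is limited). The gripper opens to 85 mm and grips with 20 to 120 N. Pads are 22 mm wide; open, the fingers measure 114 mm over their backs; the gripper's body (76 mm by 85 mm) begins 54 mm behind the grasp point. The pads swing forward as they close: fully open they stand 13 mm farther back than shut.
Start: joints at [54.471, 21.807, 74.336, -0, 83.858, -12.336], TCP at [0.217, 0.506, 0.206] pointing down, gripper open.
Joint ranges: [-178.18, 178.18], [-50.72, 133.34], [12.68, 142.11], [-81.47, 261.47], [9.98, 163.14], [-165.26, 165.26]. Speed limits (degrees/s): [136.94, 136.94, 180, 180, 180, 180].

INTERFACE

Orientations are given as a 3x3 rotation matrix whose columns are the frame's x, y, z axes.
In Python, from rig import observe, viewer, env gives the robot as it stands.
- The arm moves only by the tool jog_arm, never from a script. Its arguments are lists of equal length, an entry for each row: "dr": the turn, a rotation vector about the tool's x, y, z in rad, a list of three; "slide": the shift along the tool's x, y, z in m, a list of three; "gripper": the opening, from -1 (shut) to 1 (fully open), so that 0 is half open. In form: {"dr": [[rx, ry, rz], ...], "slide": [[dx, dy, dz], ...], "gripper": [gripper, ...]}. A call has exactly 10 rows; each row shifts and turns the commanded pose from where the row before left it, along the tool's axes as they then stand; what a row does not reach is not made up. A row lasts 1/10 s, in which the tool goes at most 50 mm and 8.59 degrees, less where a joint would pass 70% of its speed; a pose out of reach is approached as far as the arm can. A call is refused whole if a number of a shift passes 0.05 or a number of a turn 0.15, either way. A call with a gripper value outside its range is refused whole. The fingers move at their own pace and stop on an object; "force" is the grip in N (left out, the last holds). Time passes only in rows, so rows that do not move let the fingers close, or fill a call up. It gives the time, the measured TCP pose, the force and the opening at its end, in the units of the state.
- observe(): the state, without advancing time (a new reading comes with each control period).
- viewer.get_image(name): name is "side" or "top"; returns a dict with "pixels" (384x512x3 uint8, blue, green, red), "camera_matrix" (3x3 intrinsics, pixels), "R" (3x3) and "t" (3): a world point X has camera coordinates R X + t. Camera axes: x right, y down, z forward; pixel columns grow to the right and rows downward; lengths in m; the calibration is good to about 2 mm. A picture is of the moment at which its call begins. There is no depth.
- env.close_job(): hands the job in, once; it reports no verdict.
The state is a dict: "time_s": time; "q": joint angles; "qvel": joint speeds; "joint_efforts": joint torques, N m; "position": TCP position; "tool_rot": TCP orientation; "ft_force": force on the tool from outside, world axes, zero at the start; "wrist_torque": the same for the moment, N m; "grip_width": finger opening in m.
Only numpy, scipy, OpenCV 4.12 (cv2) and the standard library are available. Lean on these libraries where they do the work, as an engineer would, in place of code of your own. Each camera call takes 0.05 s, during which the arm holds its last target.

TASK

In the pantry's stock lane the storage tin stands in front of a closed carton of eggs. Lift the tin out and stand it on the counter beside the lane, then slide the carton from behind, flat on the counter and very gently so that no egg cracks, along the lane until it sits squarely at the front stop (touching it, or no more than about a centimetre short). Then stand the tin back upright, centred on its round cork spot, now behind the carton, and leave everything else on the counter where it is.

Things in the scene. Friction and masses are not known exactly. Their poses are not given: they have to be found in the camera images.
- lane: The stock lane, fixed to the counter: two parallel plywood rails 20 high, 12 thick, along the lane's x from -215 to +235, inner faces 124 apart (y = +-62), with a cross bar, the front stop, at the -x end; the +x end is open. Origin: counter surface, centre line, centre of the cork spot. x points along the lane away from the stop, y across, z up. Its floor is the counter itself.
- stop (a point): Middle of the inner face of the front stop (plywood cross bar, 30 high), at counter level, lane x = -215. With the carton touching the stop, the carton's origin is 75 from here.
- carton: Closed grey pulp six-egg carton, 150 long (its x, along the lane within a few degrees), 100 wide, 66 high, about 0.4 kg, loose in the lane on the tin's +x side. Origin: centre of the underside. Slides at about 1.5 to 3.5 N. Eggs crack when the robot, the tin, or the lane's rails or stop press it with more than 12 N, even briefly, as in a fast bump.
- carton_rear (a point): Middle of the carton's rear end (its +x end, away from the stop), 75 from the carton's centre and 45 above the counter. The end is upright and plain, furthest out between heights 36 and 54 (2 mm less below). At the start the counter behind it is clear for about 80.
- tin: Round metal storage tin with a lid, 60 dia (lid 62 dia from 88 up), 105 high, about 0.3 kg, standing loose on the cork spot in the lane. Origin: centre of the underside, z up.
- spot (a point): Centre of the round cork spot (70 dia, flush with the counter) in the lane, at the lane's origin: the tin's place.
- aside (a point): Centre of a clear patch of counter, beside the lane at lane (x 0, y -140), good for standing the tin on meanwhile; clear of other things for 65 all round at counter level, neighbours at most 110 high.
- can_a: Bystander: food can A, 75 dia, 108 high. Origin: centre of the underside. Leave where it is.
- can_b: Bystander: food can B, same size, 75 dia, 108 high. Origin: centre of the underside. Leave where it is.
- jar: Bystander: amber glass jar with brass-coloured cap, 68 dia, 100 high. Origin: centre of the underside. Leave where it is.
- flat_can: Bystander: flat steel can, 85 dia, 36 high. Origin: centre of the underside. Leave where it is.
- tea_box: Bystander: small cardboard box, 75 (x) x 120 (y) x 60 high. Origin: centre of the underside. Leave where it is.
- squash: Bystander: dark green squash lying along its x, about 185 long, 50 thick. Origin: centre of the underside. Leave where it is.

How it is judged:
By the outcome, as a careful person would: the job done as asked, in the order asked, and still so for the second after the job is handed in, with the robot touching nothing.
It also fails if it takes over 72 s, if anything falls off the work surface, if the arm or the gripper's body presses on something with over 40 N, if the wrist force passes 120 N, or if a joint passes its speed limit or range.

## Working session

There is one attempt and no reset: what is moved stays moved. The work goes in short steps, Python scripts to look and compute and a tool call to move; the robot and the scene stay as the last step left them, time stands still between calls to the robot, and variables do not carry over. Pictures are saved under pics/ and viewed, and the job is handed in when it is done.

Besides the shell and the picture viewer there is one more tool, called after ">>>" by a JSON object that holds its "op" and its "data". jog_arm: Moves the arm, as the interface text tells. Its arguments: {"type":"object","properties":{"dr":{"type":"array","items":{"type":"array","items":{"type":"number"}}},"slide":{"type":"array","items":{"type":"array","items":{"type":"number"}}},"gripper":{"type":"array","items":{"type":"number"}},"force":{"type":"number"}},"required":["dr","slide","gripper"]}

```bash
mkdir -p pics; ls
python3 - <<'E'
from rig import observe, viewer, env
import cv2, pickle, numpy as np
s=observe(); print(s['time_s'],s['position'],s['tool_rot'],s['grip_width'],env.tcp_to_tips)
d={}
for n in ("side","top"):
    im=viewer.get_image(n); d[n]=im; cv2.imwrite(f"pics/{n}0.png",im["pixels"])
    print(n,im["camera_matrix"],im["R"],im["t"])
pickle.dump(d,open("v0.pkl","wb"))
E
```

```text
pics
0.0 [0.21640523 0.5052707  0.20501558] [[ 3.93847641e-01  9.19175345e-01 -8.49503120e-04]
 [ 9.19174613e-01 -3.93848436e-01 -1.20023604e-03]
 [-1.43780285e-03 -3.08131571e-04 -9.99998919e-01]] 0.08511230183834492 0.011
side [[387.38712819   0.         257.05233418]
 [  0.         387.38712819 190.61066349]
 [  0.           0.           1.        ]] [[-0.84073154 -0.54114801 -0.01814709]
 [-0.40375485  0.64890315 -0.64490831]
 [ 0.36076655 -0.53486778 -0.76404447]] [0.50242351 0.27095266 0.72809352]
top [[439.58225565   0.         254.08763601]
 [  0.         439.58225565 195.84067013]
 [  0.           0.           1.        ]] [[-0.01701802 -0.99937709 -0.03091634]
 [-0.98564489  0.02196271 -0.16739708]
 [ 0.16797182  0.02762376 -0.98540469]] [0.02380503 0.57681724 0.88896289]
```

View pics/side0.png

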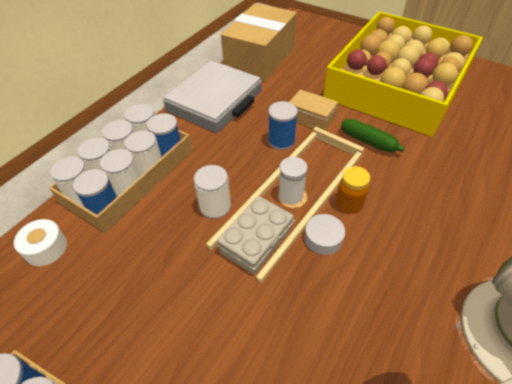

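View pics/top0.png

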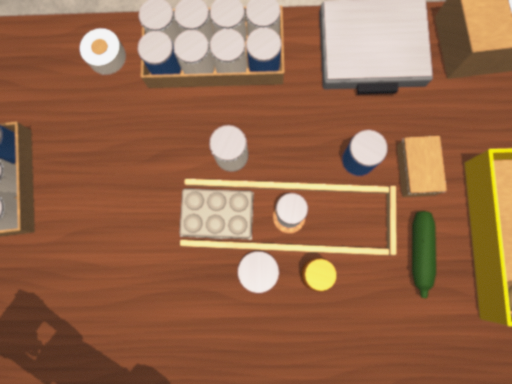

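Run:
```python
import cv2,pickle
d=pickle.load(open("v0.pkl","rb"))
t=d["top"]["pixels"][110:310,165:425]; cv2.imwrite("pics/topz.png",cv2.resize(t,None,fx=3,fy=3,interpolation=cv2.INTER_CUBIC))
t=d["side"]["pixels"][90:290,170:420]; cv2.imwrite("pics/sidez.png",cv2.resize(t,None,fx=3,fy=3,interpolation=cv2.INTER_CUBIC))
```

```text
(no output)
```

View pics/topz.png

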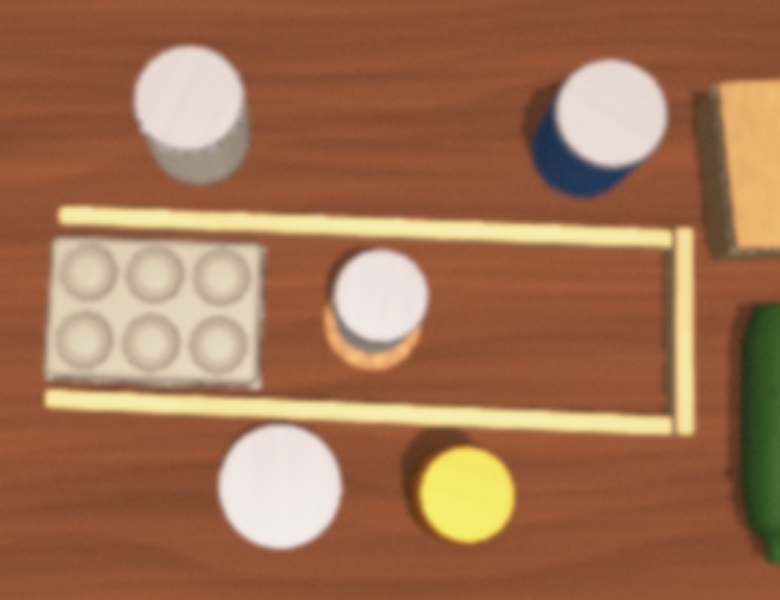

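View pics/sidez.png

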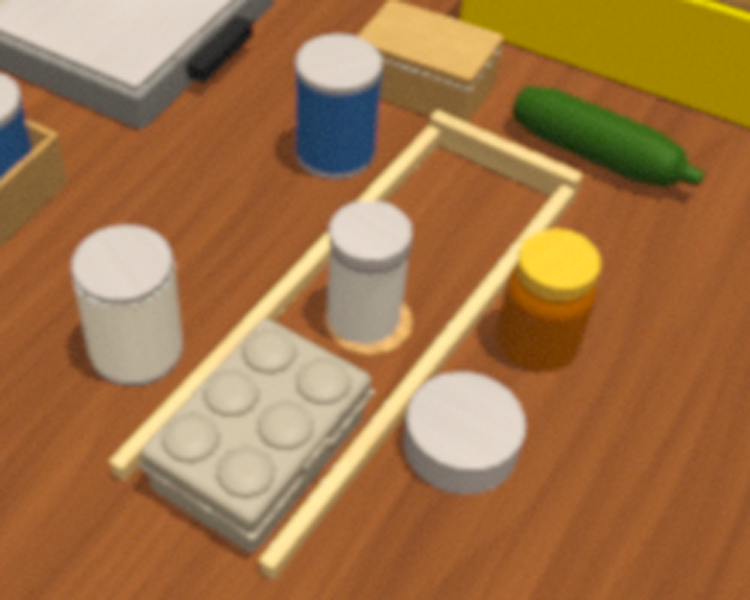

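```bash
cat > h.py <<'E'
import numpy as np,cv2,pickle
from scipy.optimize import least_squares
def proj(c,X):
    X=np.atleast_2d(X); p=X@c["R"].T+c["t"]; p=p@c["camera_matrix"].T
    return p[:,:2]/p[:,2:]
OFF={"top":(165,110),"side":(170,90)}
def uz(n,p,off=OFF): return (np.asarray(p,float)+.5)/3-.5+np.array(off[n])
def zu(n,p,off=OFF): return (np.asarray(p,float)-np.array(off[n])+.5)*3-.5
def T(p,X):  # p=(x,y,yaw)
    c,s=np.cos(p[2]),np.sin(p[2]); X=np.atleast_2d(X)
    return np.c_[p[0]+c*X[:,0]-s*X[:,1], p[1]+s*X[:,0]+c*X[:,1], X[:,2]]
def tri(d,pt,ps):
    f=lambda X: np.r_[(proj(d["top"],X)-pt).ravel(),(proj(d["side"],X)-ps).ravel()]
    r=least_squares(f,[.5,0,.05]); return r.x,np.abs(r.fun).max()
def fit(d,corr,x0,scale=1):
    f=lambda p: np.concatenate([(proj(d[n],T(p,X))-uz(n,z)).ravel() for n,X,z in corr])
    r=least_squares(f,x0,loss="soft_l1"); return r.x,f(r.x).reshape(-1,2)
def zoom(d,n,off=OFF,sz=(260,200)):
    x,y=off[n]; return cv2.resize(d[n]["pixels"][y:y+sz[1],x:x+sz[0]],None,fx=3,fy=3,interpolation=cv2.INTER_CUBIC)
def draw(img,n,d,P,col,off=OFF,closed=True):
    q=zu(n,proj(d[n],P),off); cv2.polylines(img,[np.round(q*8).astype(int)],closed,col,1,cv2.LINE_AA,3)
def circ(x,y,z,r,k=60):
    a=np.linspace(0,2*np.pi,k,endpoint=False); return np.c_[x+r*np.cos(a),y+r*np.sin(a),0*a+z]
def box(x0,x1,y0,y1,z): return np.array([[x0,y0,z],[x1,y0,z],[x1,y1,z],[x0,y1,z]])
E
python3 - <<'E'
from h import *
d=pickle.load(open("v0.pkl","rb"))
for n in d: print(n,"cam",-d[n]["R"].T@d[n]["t"])
h=.02
corr=[("top",[.235,-.074,h],(60,208)),("top",[.235,.074,h],(46,409)),("top",[-.227,-.074,.03],(692,229)),("top",[-.227,.074,.03],(692,433)),
("top",[-.215,-.074,.03],(676,229)),("top",[-.215,.074,.03],(676,433)),
("side",[.235,-.074,h],(112,462)),("side",[.235,.074,h],(277,570)),("side",[-.227,-.074,.03],(434,112)),("side",[-.227,.074,.03],(580,178))]
p,r=fit(d,corr,[.5,0,1.57]); print(p,np.degrees(p[2])); print(r.round(1))
# carton
top=.066
cc=[("top",[.075,-.05,.066],(54,238)),("top",[.075,.05,.066],(47,379)),("top",[-.075,-.05,.066],(265,246)),("top",[-.075,.05,.066],(259,386)),]
c,r2=fit(d,cc,[p[0],p[1]+.17,1.57]); print("carton",c,np.degrees(c[2]),r2.round(1))
# tin lid centre
pt=uz("top",(381,296)); ps=uz("side",(371,231))
X,e=tri(d,pt,ps); print("tin lid tri",X,e)
for nm,a,b in (("canA?",(189,97),(124,261)),("canB?",(611,113),(339,62)),("jar",(466,494),(559,259)),("flat",(280,486),(465,402))):
    print(nm,*tri(d,uz("top",a),uz("side",b)))
# cork: circle fit
np.save("lane.npy",p)
for n in d:
    im=zoom(d,n)
    for y0,y1 in((-.074,-.062),(.062,.074)):
        for z in(0,h): draw(im,n,d,T(p,box(-.215,.235,y0,y1,z)),(0,255,0))
    draw(im,n,d,T(p,box(-.227,-.215,-.074,.074,.03)),(0,255,255))
    draw(im,n,d,T(p,circ(0,0,0,.035)),(255,0,0))
    draw(im,n,d,circ(X[0],X[1],.105,.031),(255,0,255))
    draw(im,n,d,circ(X[0],X[1],0,.03),(255,0,255))
    for z in (0,.045,.066): draw(im,n,d,T(c,box(-.075,.075,-.05,.05,z)),(0,0,255))
    cv2.imwrite(f"pics/{n}_ov1.png",im)
E
```

```text
side cam [0.26912995 0.48549721 0.74015298]
top cam [ 0.41962137 -0.01343477  0.97328169]
[ 0.53476306 -0.06213658  1.51352077] 86.71835249080901
[[-0.5  0.7]
 [-0.3  0.5]
 [-0.1 -0.2]
 [ 0.9  0.7]
 [-0.3 -0.4]
 [ 0.4  0.5]
 [-1.2  0. ]
 [-1.2 -0.1]
 [ 0.2 -0.8]
 [ 0.2 -1.7]]
carton [0.53864347 0.09083489 1.51611352] 86.86690571908377 [[-0.2 -0.2]
 [-1.   0.2]
 [ 0.4 -0.6]
 [ 0.6  0.5]]
tin lid tri [ 0.54015323 -0.06393052  0.10235931] 0.5644307644055857
canA? [0.67873704 0.06234863 0.10669719] 0.8483189365797443
canB? [ 0.66105878 -0.22236228  0.10589085] 0.5266570654750922
jar [ 0.40946364 -0.11516034  0.09876602] 0.6564418230971114
flat [0.41816714 0.00711182 0.05507395] 0.28152012153594796
```

```bash
sleep 1
```

```text
(no output)
```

View pics/top_ov1.png

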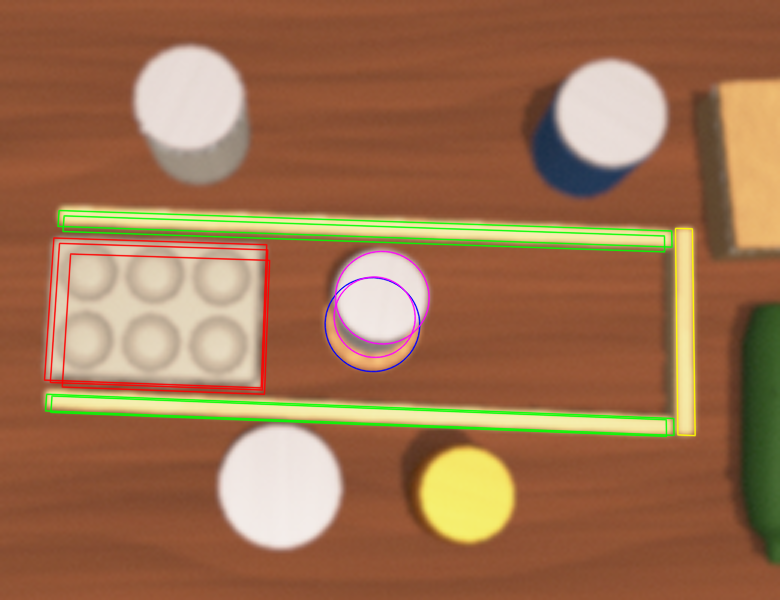

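View pics/side_ov1.png

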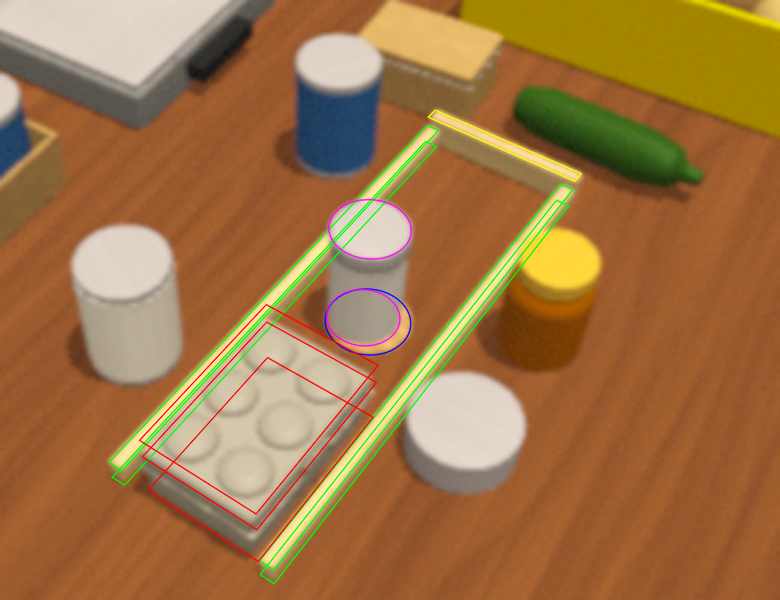

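Run:
```python
from h import *
d=pickle.load(open("v0.pkl","rb"))
L=np.load("lane.npy")
A=[(.075,-.05),(.075,.05),(-.075,-.05),(-.075,.05)]
t=[(54,238),(47,379),(265,246),(260,386)]; s=[(144,458),(248,535),(265,320),(372,380)]
for a,b,c in zip(A,t,s):
    print(a,*tri(d,uz("top",b),uz("side",c)))
def f(p): 
    P=T(p[:3],[[x,y,p[3]] for x,y in A]); 
    return np.r_[(proj(d["top"],P)-uz("top",t)).ravel(),(proj(d["side"],P)-uz("side",s)).ravel()]
r=least_squares(f,[.54,.09,1.51,.055],loss="soft_l1"); c=r.x; print("carton",c,np.degrees(c[2]),f(c).round(1))
np.save("carton.npy",c)
R=np.array([[np.cos(L[2]),-np.sin(L[2])],[np.sin(L[2]),np.cos(L[2])]])
print("carton in lane",(c[:2]-L[:2])@R,np.degrees(c[2]-L[2]))
for nm,q in (("aside",(0,-.14)),("carton final",(-.14,0)),("stop",(-.215,0))): print(nm,L[:2]+R@np.array(q))
for nm,q in (("canA",(.6787,.0623)),("canB",(.661,-.222)),("jar",(.4095,-.115)),("flat",(.418,.007)),("tin",(.540,-.064))): print(nm,(np.array(q)-L[:2])@R)
for z in (.1,.105): pass
for n in d:
    im=zoom(d,n)
    for z in (0,c[3]): draw(im,n,d,T(c,box(-.075,.075,-.05,.05,z)),(0,0,255))
    for (x,y) in ((.538,-.063),): 
        draw(im,n,d,circ(x,y,.105,.031),(255,0,255)); draw(im,n,d,circ(x,y,.088,.031),(255,0,255)); draw(im,n,d,circ(x,y,0,.03),(255,0,255))
    cv2.imwrite(f"pics/{n}_ov2.png",im)
```

```text
(0.075, -0.05) [0.59290526 0.16492418 0.04682465] 1.412268007320165
(0.075, 0.05) [0.49634659 0.17211233 0.03897659] 0.4237133239168145
(-0.075, -0.05) [0.58575317 0.01439883 0.04775912] 0.38349489201090137
(-0.075, 0.05) [0.48714118 0.01993672 0.04687488] 0.08805003243998044
carton [0.54078946 0.09281504 1.51553513 0.04568939] 86.83376684641854 [ 0.7  0.6 -0.  -0.1 -0.2  0.1 -0.4  0.2 -2.1 -0.5  1.3 -1.8 -0.8  0.5
  0.1  0.7]
carton in lane [0.1550425  0.00285356] 0.11541435560952541
aside [ 0.67453348 -0.07015077]
carton final [ 0.52674886 -0.201907  ]
stop [ 0.52245554 -0.27678402]
canA [ 0.13247209 -0.13657764]
canB [-0.15237494 -0.1351812 ]
jar [-0.05994733  0.12203152]
flat [0.06233919 0.12052926]
tin [-0.00156058 -0.00533503]
```

View pics/top_ov2.png

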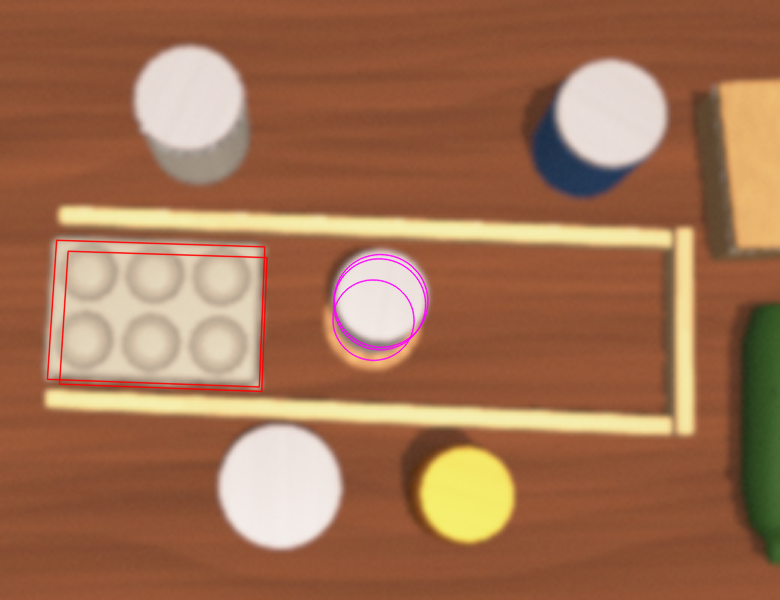

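View pics/side_ov2.png

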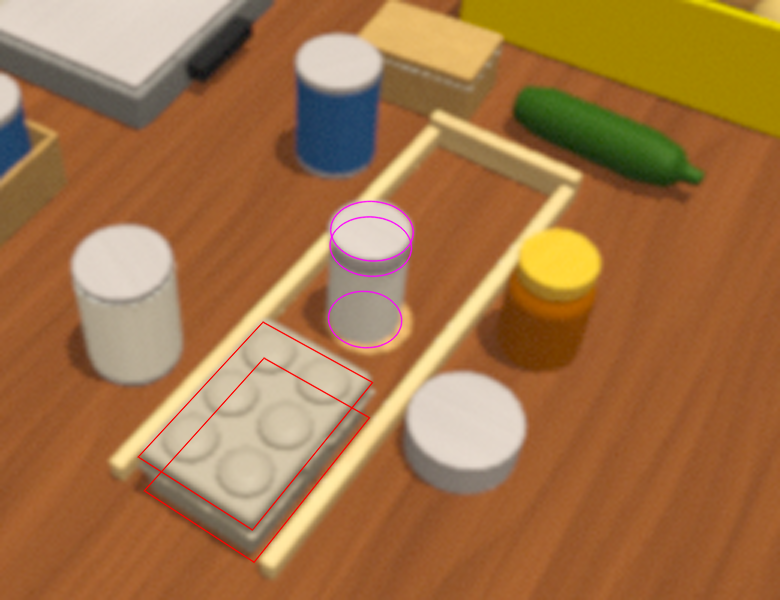

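>>> {"op": "jog_arm", "data": {"dr": [[0,0,0.1224],[0,0,0.1224],[0,0,0.1224],[0,0,0.1224],[0,0,0.1224],[0,0,0.1224],[0,0,0.1224],[0,0,0.1224],[0,0,0.1224],[0,0,0.1224]], "slide": [[0,0,0],[0,0,0],[0,0,0],[0,0,0],[0,0,0],[0,0,0],[0,0,0],[0,0,0],[0,0,0],[0,0,0]], "gripper": [1,1,1,1,1,1,1,1,1,1], "force": 30}}

```text
time_s: 1.1
position: [0.2165, 0.5054, 0.2053]
tool_rot: [[0.998, -0.063, -0.0], [-0.063, -0.998, -0.001], [-0.0, 0.001, -1.0]]
ft_force: [-0.4, 0.1, -0.5]
grip_width: 0.0855
```

```bash
cat > go.py <<'E'
import sys
from h import *
from rig import observe
def st(tx,ty,tz):
    s=observe(); R=np.array(s['tool_rot']); p=np.array(s['position'])
    L=np.load("lane.npy")
    print("t",round(s['time_s'],2),"p",p.round(4),"F",np.round(s['ft_force'],2),"w",round(s['grip_width'],4))
    a=np.degrees(np.arctan2(R[1,0],R[0,0])); want=np.degrees(L[2])-90
    print("yaw",a.round(2),"want",want.round(2),"tilt",R[:,2].round(4))
    print("slide needed",(R.T@(np.array([tx,ty,tz])-p)).round(4))
    Rl=np.array([[np.cos(L[2]),-np.sin(L[2])],[np.sin(L[2]),np.cos(L[2])]]); print("lane xy",((p[:2]-L[:2])@Rl).round(4))
if __name__=="__main__": st(*map(float,sys.argv[1:4]))
E
python3 go.py .5395 -.0635 .205
```

```text
t 1.1 p [0.2165 0.5054 0.2053] F [-0.37  0.1  -0.48] w 0.0855
yaw -3.61 want -3.28 tilt [-5.e-04 -7.e-04 -1.e+00]
slide needed [3.582e-01 5.474e-01 5.000e-04]
lane xy [0.5484 0.3502]
```

>>> {"op": "jog_arm", "data": {"dr": [[0,0,-0.006],[0,0,0],[0,0,0],[0,0,0],[0,0,0],[0,0,0],[0,0,0],[0,0,0],[0,0,0],[0,0,0]], "slide": [[0.025,0.039,0],[0.025,0.039,0],[0.025,0.039,0],[0.025,0.039,0],[0.025,0.039,0],[0.025,0.039,0],[0.025,0.039,0],[0.025,0.039,0],[0.025,0.039,0],[0.025,0.039,0]], "gripper": [1,1,1,1,1,1,1,1,1,1]}}

```text
time_s: 2.1
position: [0.4462, 0.1011, 0.2055]
tool_rot: [[0.999, -0.052, -0.0], [-0.052, -0.999, 0.0], [-0.0, -0.0, -1.0]]
ft_force: [-0.6, 1.6, -0.1]
grip_width: 0.0857
```

```bash
python3 go.py .5395 -.0635 .205
```

```text
t 2.1 p [0.4462 0.1011 0.2055] F [-0.64  1.61 -0.12] w 0.0857
yaw -2.99 want -3.28 tilt [-3.e-04  1.e-04 -1.e+00]
slide needed [0.1018 0.1595 0.0005]
lane xy [0.1579 0.0978]
```

>>> {"op": "jog_arm", "data": {"dr": [[0,0,0],[0,0,0],[0,0,0],[0,0,0],[0,0,0],[0,0,0],[0,0,0],[0,0,0],[0,0,0],[0,0,0]], "slide": [[0.025,0.038,0],[0.025,0.038,0],[0.025,0.038,0],[0.025,0.038,0],[0,0,0.01],[0,0,0.01],[0,0,0.01],[0,0,0],[0,0,0],[0,0,0]], "gripper": [1,1,1,1,1,1,1,1,1,1]}}

```text
time_s: 3.1
position: [0.5378, -0.0535, 0.1762]
tool_rot: [[0.999, -0.051, 0.001], [-0.051, -0.999, -0.0], [0.001, 0.0, -1.0]]
ft_force: [0.7, 0.0, -1.2]
grip_width: 0.0853
```

```bash
python3 go.py .5395 -.0635 .054
python3 - <<'E'
from rig import viewer
import cv2,pickle
d={n:viewer.get_image(n) for n in("top","side")}; pickle.dump(d,open("v1.pkl","wb"))
for n in d: cv2.imwrite(f"pics/{n}1.png",d[n]["pixels"])
E
```

```text
t 3.1 p [ 0.5378 -0.0535  0.1762] F [ 0.71  0.02 -1.23] w 0.0853
yaw -2.93 want -3.28 tilt [ 9.e-04 -3.e-04 -1.e+00]
slide needed [0.0021 0.0098 0.1222]
lane xy [ 0.0088 -0.0025]
```

View pics/side1.png

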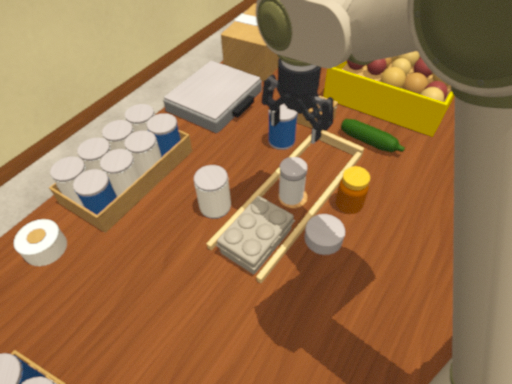

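>>> {"op": "jog_arm", "data": {"dr": [[0,0,0.006],[0,0,0],[0,0,0],[0,0,0],[0,0,0],[0,0,0],[0,0,0],[0,0,0],[0,0,0],[0,0,0]], "slide": [[0.002,0.005,0],[0,0.005,0.01],[0,0,0.016],[0,0,0.016],[0,0,0.016],[0,0,0.016],[0,0,0.016],[0,0,0.016],[0,0,0.01],[0,0,0.006]], "gripper": [1,1,1,1,1,1,1,1,1,1]}}

```text
time_s: 4.2
position: [0.5388, -0.0644, 0.0525]
tool_rot: [[0.998, -0.058, -0.001], [-0.058, -0.998, 0.0], [-0.001, -0.0, -1.0]]
ft_force: [-0.3, 0.3, -1.4]
grip_width: 0.0854
```

```bash
python3 go.py .5395 -.0635 .054
```

```text
t 4.2 p [ 0.5388 -0.0644  0.0525] F [-0.31  0.3  -1.36] w 0.0854
yaw -3.35 want -3.28 tilt [-1.3e-03  4.0e-04 -1.0e+00]
slide needed [ 0.0007 -0.0009 -0.0015]
lane xy [-0.002  -0.0041]
```

>>> {"op": "jog_arm", "data": {"dr": [[0,0,0],[0,0,0],[0,0,0],[0,0,0],[0,0,0],[0,0,0],[0,0,0],[0,0,0],[0,0,0],[0,0,0]], "slide": [[0,0,0],[0,0,0],[0,0,0],[0,0,0],[0,0,0],[0,0,0],[0,0,0],[0,0,0],[0,0,0],[0,0,0]], "gripper": [0.6,0.5,0.4,0.3,0.2,0.2,0.2,0.2,0.2,0.2], "force": 35}}

```text
time_s: 5.2
position: [0.5396, -0.0643, 0.0544]
tool_rot: [[0.998, -0.058, 0.002], [-0.058, -0.998, -0.001], [0.002, 0.001, -1.0]]
ft_force: [0.6, 0.8, 6.5]
grip_width: 0.0608
```

```bash
python3 go.py .5395 -.0635 .054
```

```text
t 5.2 p [ 0.5396 -0.0643  0.0544] F [0.63 0.8  6.5 ] w 0.0608
yaw -3.32 want -3.28 tilt [ 1.5e-03 -7.0e-04 -1.0e+00]
slide needed [-0.0002 -0.0008  0.0004]
lane xy [-0.0019 -0.005 ]
```

>>> {"op": "jog_arm", "data": {"dr": [[0,0,0],[0,0,0],[0,0,0],[0,0,0],[0,0,0],[0,0,0],[0,0,0],[0,0,0],[0,0,0],[0,0,0]], "slide": [[0,0,-0.005],[0,0,-0.015],[0,0,-0.02],[0,0,-0.02],[0.015,0,0],[0.03,0,0],[0.03,0,0],[0.03,-0.002,0],[0.02,0,0],[0.01,0,0]], "gripper": [0.2,0.2,0.2,0.2,0.2,0.2,0.2,0.2,0.2,0.2]}}

```text
time_s: 6.2
position: [0.6749, -0.0698, 0.1124]
tool_rot: [[0.998, -0.058, -0.001], [-0.058, -0.998, 0.001], [-0.002, -0.0, -1.0]]
ft_force: [0.2, -0.4, -4.3]
grip_width: 0.061
```

```bash
python3 go.py .6745 -.070 .055;python3 - <<'E'
from rig import viewer
import cv2,pickle
d={n:viewer.get_image(n) for n in("top","side")}; pickle.dump(d,open("v1.pkl","wb"))
for n in d: cv2.imwrite(f"pics/{n}2.png",d[n]["pixels"])
E
```

```text
t 6.2 p [ 0.6749 -0.0698  0.1124] F [ 0.2 -0.4 -4.3] w 0.061
yaw -3.31 want -3.28 tilt [-1.5e-03  5.0e-04 -1.0e+00]
slide needed [-0.0003  0.0002  0.0574]
lane xy [ 0.0004 -0.1404]
```

View pics/side2.png

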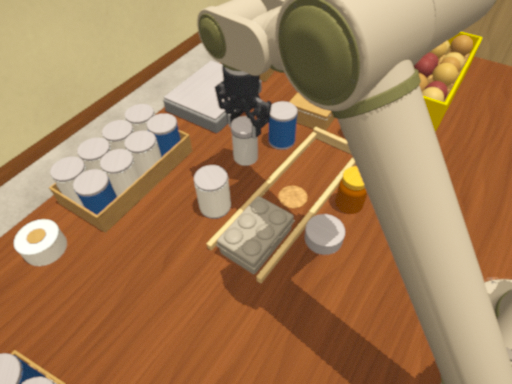

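>>> {"op": "jog_arm", "data": {"dr": [[0,0,0],[0,0,0],[0,0,0],[0,0,0],[0,0,0],[0,0,0],[0,0,0],[0,0,0],[0,0,0],[0,0,0]], "slide": [[0,0,0.01],[0,0,0.015],[0,0,0.015],[0,0,0.01],[0,0,0.003],[0,0,0.001],[0,0,0.001],[0,0,0.001],[0,0,0],[0,0,0]], "gripper": [0.2,0.2,0.2,0.2,0.2,0.2,0.2,0.2,0.2,0.2]}}

```text
time_s: 7.3
position: [0.6741, -0.07, 0.0579]
tool_rot: [[0.998, -0.058, 0.0], [-0.058, -0.998, -0.0], [0.0, 0.0, -1.0]]
ft_force: [0.1, 0.2, -3.7]
grip_width: 0.0608
```

```bash
python3 go.py .6745 -.070 .055
```

```text
t 7.3 p [ 0.6741 -0.07    0.0579] F [ 0.14  0.22 -3.75] w 0.0608
yaw -3.32 want -3.28 tilt [ 4.e-04 -1.e-04 -1.e+00]
slide needed [ 0.0004 -0.      0.0029]
lane xy [ 1.000e-04 -1.396e-01]
```

>>> {"op": "jog_arm", "data": {"dr": [[0,0,0],[0,0,0],[0,0,0],[0,0,0],[0,0,0],[0,0,0],[0,0,0],[0,0,0],[0,0,0],[0,0,0]], "slide": [[0,0,0.0005],[0,0,0.0005],[0,0,0.0005],[0,0,0.0005],[0,0,0.0005],[0,0,0.0005],[0,0,0],[0,0,0],[0,0,0],[0,0,0]], "gripper": [0.2,0.2,0.2,0.2,0.2,0.2,0.2,0.2,0.2,0.2]}}

```text
time_s: 8.3
position: [0.6741, -0.07, 0.0546]
tool_rot: [[0.998, -0.058, 0.0], [-0.058, -0.998, 0.0], [0.0, -0.0, -1.0]]
ft_force: [0.1, -0.1, -3.8]
grip_width: 0.061
```

```bash
python3 go.py .6745 -.070 .055
```

```text
t 8.3 p [ 0.6741 -0.07    0.0546] F [ 0.09 -0.14 -3.77] w 0.061
yaw -3.32 want -3.28 tilt [ 0.  0. -1.]
slide needed [ 0.0004  0.     -0.0004]
lane xy [ 0.0002 -0.1395]
```

>>> {"op": "jog_arm", "data": {"dr": [[0,0,0],[0,0,0],[0,0,0],[0,0,0],[0,0,0],[0,0,0],[0,0,0],[0,0,0],[0,0,0],[0,0,0]], "slide": [[0,0,0.0005],[0,0,0.0005],[0,0,0.0005],[0,0,0],[0,0,0],[0,0,0],[0,0,0],[0,0,0],[0,0,0],[0,0,0]], "gripper": [0.2,0.2,0.2,0.2,0.2,0.2,0.2,0.2,0.2,0.2]}}

```text
time_s: 9.3
position: [0.6742, -0.07, 0.0545]
tool_rot: [[0.998, -0.058, 0.001], [-0.058, -0.998, -0.0], [0.001, 0.0, -1.0]]
ft_force: [-2.1, 0.3, 5.8]
grip_width: 0.0605
```

```bash
python3 go.py .6745 -.070 .055
```

```text
t 9.3 p [ 0.6742 -0.07    0.0545] F [-2.13  0.27  5.78] w 0.0605
yaw -3.32 want -3.28 tilt [ 1.1e-03 -5.0e-04 -1.0e+00]
slide needed [ 0.0003 -0.     -0.0005]
lane xy [ 1.000e-04 -1.397e-01]
```

Contact with the counter. Release and rise.

>>> {"op": "jog_arm", "data": {"dr": [[0,0,0],[0,0,0],[0,0,0],[0,0,0],[0,0,0],[0,0,0],[0,0,0],[0,0,0],[0,0,0],[0,0,0]], "slide": [[0,0,0],[0,0,0],[0,0,0],[0,0,0],[0,0,0],[0,0,-0.01],[0,0,-0.02],[0,0,-0.04],[0,0,-0.04],[0,0,-0.03]], "gripper": [0.5,0.7,0.8,1,1,1,1,1,1,1]}}

```text
time_s: 10.3
position: [0.6744, -0.07, 0.1969]
tool_rot: [[0.998, -0.058, 0.003], [-0.058, -0.998, -0.001], [0.004, 0.001, -1.0]]
ft_force: [0.2, -0.1, -0.0]
grip_width: 0.0853
```

```bash
python3 go.py .5453 .22 .20
```

```text
t 10.3 p [ 0.6744 -0.07    0.1969] F [ 0.21 -0.1  -0.  ] w 0.0853
yaw -3.32 want -3.28 tilt [ 3.5e-03 -9.0e-04 -1.0e+00]
slide needed [-0.1456 -0.282  -0.0038]
lane xy [ 1.000e-04 -1.399e-01]
```

>>> {"op": "jog_arm", "data": {"dr": [[0,0,0],[0,0,0],[0,0,0],[0,0,0],[0,0,0],[0,0,0],[0,0,0],[0,0,0],[0,0,0],[0,0,0]], "slide": [[-0.01,-0.02,0],[-0.02,-0.04,0],[-0.02,-0.04,0],[-0.02,-0.04,0],[-0.02,-0.04,0],[-0.02,-0.04,0],[-0.02,-0.035,0],[-0.012,-0.02,0],[0,0,0],[0,0,0]], "gripper": [1,0.5,0.2,0.2,0.2,0.2,0.2,0.2,0.2,0.2]}}

```text
time_s: 11.3
position: [0.5484, 0.2128, 0.1938]
tool_rot: [[0.998, -0.057, 0.001], [-0.057, -0.998, -0.0], [0.001, 0.0, -1.0]]
ft_force: [0.1, 0.3, 0.1]
grip_width: 0.0512
```

```bash
python3 go.py .5453 .22 .045;python3 - <<'E'
from rig import viewer
import cv2,pickle
d={n:viewer.get_image(n) for n in("top","side")}; pickle.dump(d,open("v2.pkl","wb"))
for n in d: cv2.imwrite(f"pics/{n}3.png",d[n]["pixels"])
E
```

```text
t 11.3 p [0.5484 0.2128 0.1938] F [0.11 0.28 0.08] w 0.0512
yaw -3.28 want -3.28 tilt [ 1.1e-03 -1.0e-04 -1.0e+00]
slide needed [-0.0036 -0.007   0.1488]
lane xy [0.2753 0.0021]
```

View pics/side3.png

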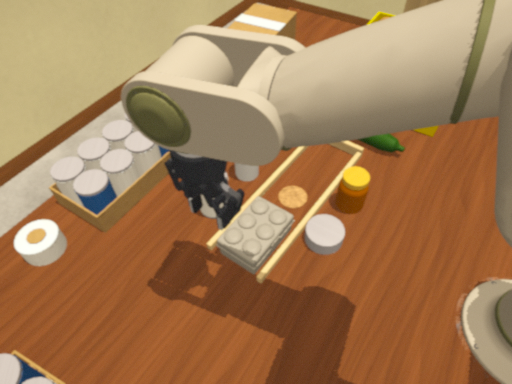

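View pics/top3.png

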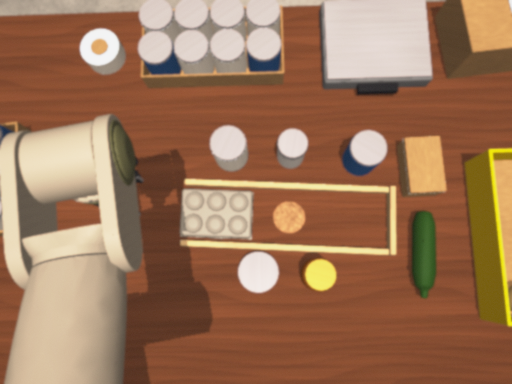

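Run:
```python
from h import *
d=pickle.load(open("v2.pkl","rb")); L=np.load("lane.npy")
for n,c0 in(("top",(289,217)),("side",(293,196))):
    im=cv2.cvtColor(d[n]["pixels"],cv2.COLOR_BGR2HSV); 
    g=d[n]["pixels"].astype(int)
    x0,y0=c0[0]-25,c0[1]-25
    sub=g[y0:y0+50,x0:x0+50]; m=(sub[...,2]>190)&(sub[...,0]<160)&(sub[...,1]>110)
    k,lab,stt,cen=cv2.connectedComponentsWithStats(m.astype(np.uint8))
    i=lab[25,25]; print(n,i,stt[i],cen[i]+[x0,y0])
    uv=cen[i]+[x0,y0]
    r=least_squares(lambda q:(proj(d[n],[q[0],q[1],0])-uv).ravel(),[.53,-.06]); print("spot",r.x, "model",L)
```

```text
top 1 [  9   9  32  32 806] [288.64019851 216.86352357]
spot [ 0.53641048 -0.06218493] model [ 0.53476306 -0.06213658  1.51352077]
side 3 [ 10  14  30  23 523] [292.36137667 196.3001912 ]
spot [ 0.5347691  -0.06320447] model [ 0.53476306 -0.06213658  1.51352077]
```

>>> {"op": "jog_arm", "data": {"dr": [[0,0,0],[0,0,0],[0,0,0],[0,0,0],[0,0,0],[0,0,0],[0,0,0],[0,0,0],[0,0,0],[0,0,0]], "slide": [[0,0,0.01],[0,0,0.02],[0,0,0.02],[0,0,0.02],[0,0,0.02],[0,0,0.02],[0,0,0.02],[0,0,0.015],[0,0,0.005],[0,0,0]], "gripper": [0.2,0.2,0.2,0.2,0.2,0.2,0.2,0.2,0.2,0.2]}}

```text
time_s: 12.4
position: [0.5481, 0.2122, 0.0423]
tool_rot: [[0.998, -0.059, -0.002], [-0.059, -0.998, -0.0], [-0.002, 0.0, -1.0]]
ft_force: [0.5, -0.5, 0.8]
grip_width: 0.0516
```

```bash
python3 go.py .5453 .22 .045;python3 - <<'E'
from rig import viewer
import cv2,pickle
d={n:viewer.get_image(n) for n in("top","side")}; pickle.dump(d,open("v3.pkl","wb"))
for n in d: cv2.imwrite(f"pics/{n}4.png",d[n]["pixels"])
im=d["side"]["pixels"][180:300,170:330];cv2.imwrite("pics/side4z.png",cv2.resize(im,None,fx=5,fy=5,interpolation=2))
E
```

```text
t 12.4 p [0.5481 0.2122 0.0423] F [ 0.54 -0.47  0.75] w 0.0516
yaw -3.37 want -3.28 tilt [-1.6e-03 -3.0e-04 -1.0e+00]
slide needed [-0.0032 -0.0076 -0.0027]
lane xy [0.2746 0.0024]
```

View pics/side4z.png

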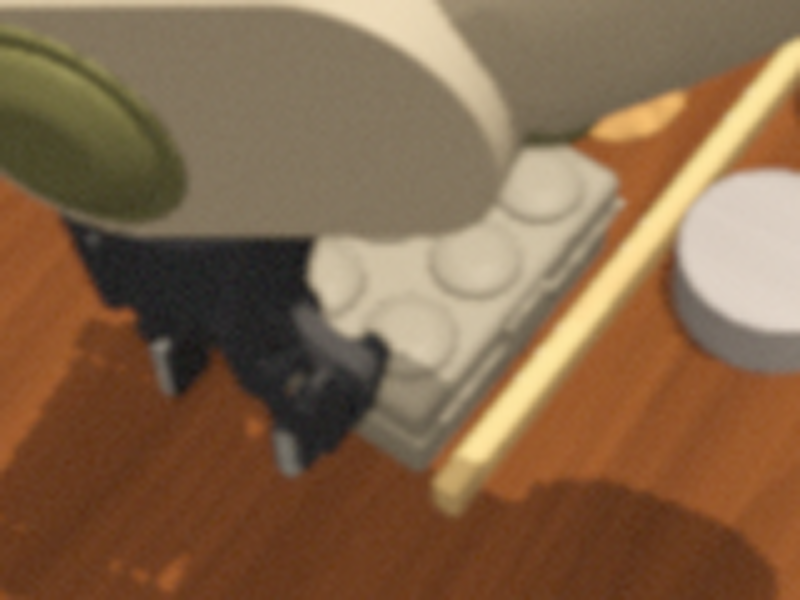

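>>> {"op": "jog_arm", "data": {"dr": [[0,0,0],[0,0,0],[0,0,0],[0,0,0],[0,0,0],[0,0,0],[0,0,0],[0,0,0],[0,0,0],[0,0,0]], "slide": [[0.001,0.003,0.001],[0.001,0.005,0.001],[0,0.005,0.001],[0,0.003,0],[0,0.0015,0],[0,0.0015,0],[0,0.0015,0],[0,0.0015,0],[0,0.0015,0],[0,0.0015,0]], "gripper": [0.2,0.2,0.2,0.2,0.2,0.2,0.2,0.2,0.2,0.2]}}

```text
time_s: 13.5
position: [0.5488, 0.1876, 0.0401]
tool_rot: [[0.998, -0.058, 0.0], [-0.058, -0.998, 0.0], [0.0, -0.0, -1.0]]
ft_force: [-0.0, 0.6, -0.4]
grip_width: 0.0509
```

```bash
python3 go.py .5453 .22 .04
```

```text
t 13.5 p [0.5488 0.1876 0.0401] F [-0.    0.63 -0.39] w 0.0509
yaw -3.32 want -3.28 tilt [ 0.  0. -1.]
slide needed [-0.0053 -0.0321  0.0001]
lane xy [0.2502 0.0003]
```

Now creep at 1.5 mm/row to make contact.

>>> {"op": "jog_arm", "data": {"dr": [[0,0,0],[0,0,0],[0,0,0],[0,0,0],[0,0,0],[0,0,0],[0,0,0],[0,0,0],[0,0,0],[0,0,0]], "slide": [[0,0.0015,0],[0,0.0015,0],[0,0.0015,0],[0,0.0015,0],[0,0.0015,0],[0,0.0015,0],[0,0.0015,0],[0,0.0015,0],[0,0.0015,0],[0,0.0015,0]], "gripper": [0.2,0.2,0.2,0.2,0.2,0.2,0.2,0.2,0.2,0.2]}}

```text
time_s: 14.5
position: [0.5479, 0.1726, 0.0401]
tool_rot: [[0.998, -0.058, 0.0], [-0.058, -0.998, -0.0], [0.0, 0.0, -1.0]]
ft_force: [0.4, -0.5, 0.8]
grip_width: 0.0514
```

```bash
python3 go.py .5453 .22 .04
```

```text
t 14.5 p [0.5479 0.1726 0.0401] F [ 0.43 -0.49  0.76] w 0.0514
yaw -3.32 want -3.28 tilt [ 0. -0. -1.]
slide needed [-0.0053 -0.0472  0.0001]
lane xy [0.2351 0.0003]
```

>>> {"op": "jog_arm", "data": {"dr": [[0,0,0],[0,0,0],[0,0,0],[0,0,0],[0,0,0],[0,0,0],[0,0,0],[0,0,0],[0,0,0],[0,0,0]], "slide": [[0,0.0015,0],[0,0.0015,0],[0,0.0015,0],[0,0.0015,0],[0,0.0015,0],[0,0.0015,0],[0,0.0015,0],[0,0.0015,0],[0,0.0015,0],[0,0.0015,0]], "gripper": [0.2,0.2,0.2,0.2,0.2,0.2,0.2,0.2,0.2,0.2]}}

```text
time_s: 15.5
position: [0.547, 0.1577, 0.0401]
tool_rot: [[0.998, -0.058, -0.0], [-0.058, -0.998, 0.0], [-0.0, -0.0, -1.0]]
ft_force: [-0.1, -0.6, 0.5]
grip_width: 0.0512
```

```bash
python3 go.py .5453 .22 .04;python3 - <<'E'
from rig import viewer
import cv2,pickle
d={n:viewer.get_image(n) for n in("top","side")}; pickle.dump(d,open("v4.pkl","wb"))
im=d["side"]["pixels"][130:300,170:370];cv2.imwrite("pics/side5z.png",cv2.resize(im,None,fx=3.5,fy=3.5,interpolation=2))
im=d["top"]["pixels"][110:310,165:425];cv2.imwrite("pics/top5z.png",cv2.resize(im,None,fx=3,fy=3,interpolation=2))
E
```

```text
t 15.5 p [0.547  0.1577 0.0401] F [-0.14 -0.61  0.46] w 0.0512
yaw -3.32 want -3.28 tilt [-1.e-04  0.e+00 -1.e+00]
slide needed [-0.0053 -0.0621  0.0001]
lane xy [0.2201 0.0004]
```

View pics/side5z.png

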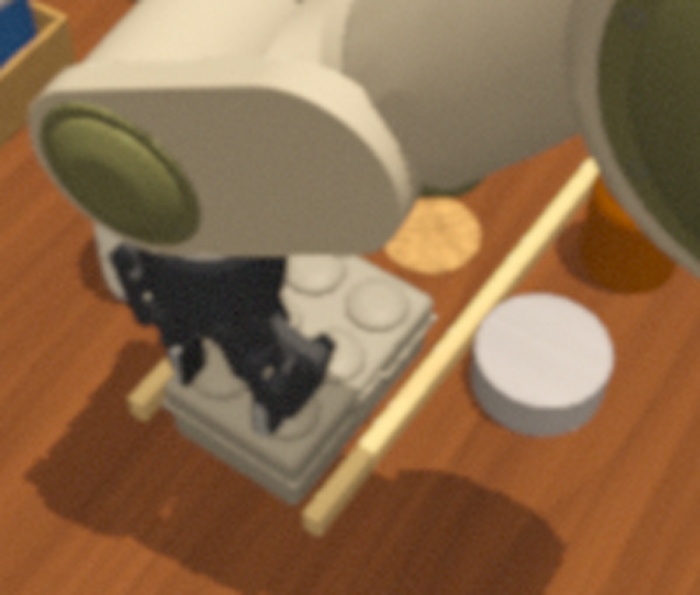

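View pics/top5z.png

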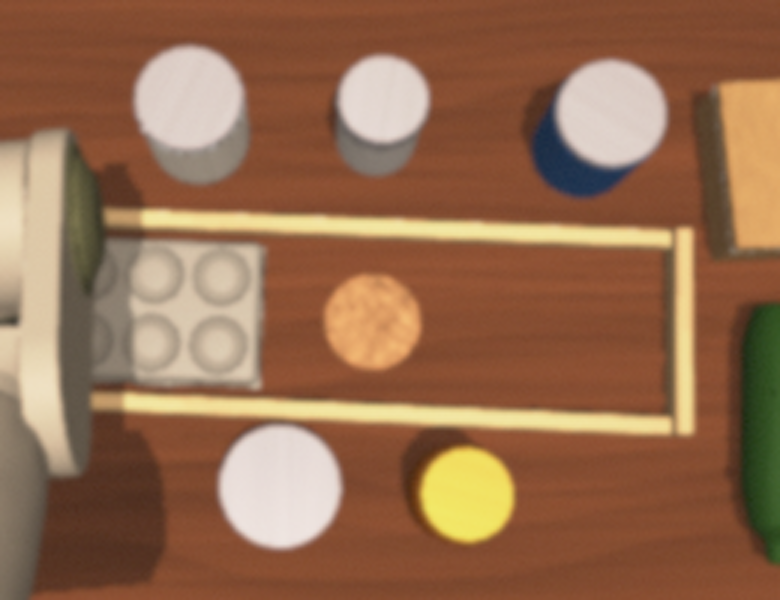

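```bash
python3 - <<'E'
from h import *
d=pickle.load(open("v4.pkl","rb"))
for z in (.02,.03,.04,.05,.06,.07,.08): print(z,[proj(d["side"],[.547+s*.026,.1577-s*.0015,z]).round(1)[0] for s in(-1,1)])
print("pads seen", np.array((265,425))/3.5+[170,130],np.array((188,380))/3.5+[170,130])
c=np.load("carton.npy"); print(proj(d["side"],T(c,box(-.075,.075,-.05,.05,.046))))
E
python3 - <<'E'
import sys; sys.path.insert(0,'.')
E
python3 - <<'E'
import pickle,cv2
d=pickle.load(open("v4.pkl","rb"))
im=d["side"]["pixels"][200:280,190:290];cv2.imwrite("pics/s5zz.png",cv2.resize(im,None,fx=7,fy=7,interpolation=2))
E
```

```text
0.02 [array([246.6, 262.3]), array([227.3, 250. ])]
0.03 [array([246.4, 259.9]), array([226.9, 247.5])]
0.04 [array([246.2, 257.5]), array([226.6, 245. ])]
0.05 [array([246., 255.]), array([226.2, 242.4])]
0.06 [array([245.8, 252.4]), array([225.8, 239.8])]
0.07 [array([245.6, 249.8]), array([225.4, 237.1])]
0.08 [array([245.4, 247.1]), array([225. , 234.4])]
pads seen [245.71428571 251.42857143] [223.71428571 238.57142857]
[[257.15268595 196.78959283]
 [215.54844604 241.7404318 ]
 [253.66393832 266.08617041]
 [293.73126858 216.90253905]]
```

View pics/s5zz.png

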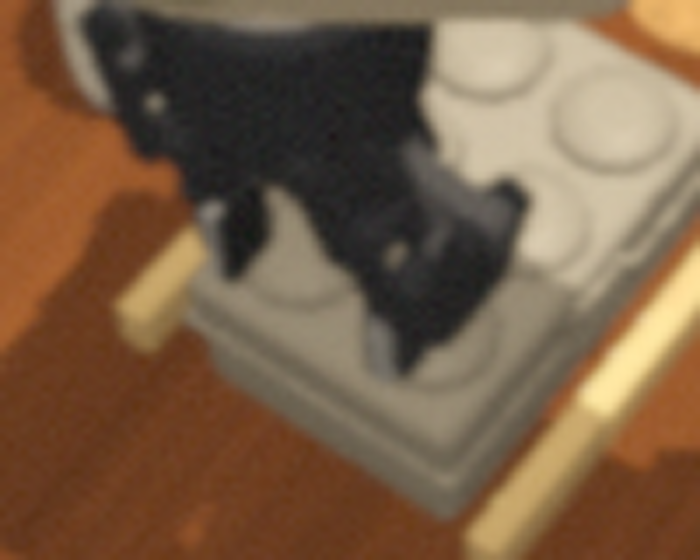

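Run:
```python
from h import *
d=pickle.load(open("v4.pkl","rb"))
for z in (.02,.03,.04,.05,.06,.07,.08): print(z,[proj(d["side"],[.5481+s*.026,.2122-s*.0015,z]).round(1)[0] for s in(-1,1)])
for z in (.02,.03,.04,.05,.06,.07,.08): print(z,[proj(d["side"],[.5481+s*.026,.2122+.011-s*.0015,z]).round(1)[0] for s in(-1,1)])
```

```text
0.02 [array([231.2, 282.1]), array([211.6, 268.8])]
0.03 [array([230.8, 279.8]), array([211.1, 266.4])]
0.04 [array([230.5, 277.5]), array([210.6, 264. ])]
0.05 [array([230.1, 275.1]), array([210. , 261.6])]
0.06 [array([229.8, 272.6]), array([209.5, 259. ])]
0.07 [array([229.4, 270.1]), array([208.9, 256.5])]
0.08 [array([229. , 267.6]), array([208.4, 253.8])]
0.02 [array([228. , 286.4]), array([208.4, 272.9])]
0.03 [array([227.7, 284.1]), array([207.9, 270.5])]
0.04 [array([227.3, 281.8]), array([207.3, 268.1])]
0.05 [array([226.9, 279.4]), array([206.7, 265.6])]
0.06 [array([226.5, 277. ]), array([206.1, 263.1])]
0.07 [array([226.1, 274.5]), array([205.5, 260.6])]
0.08 [array([225.7, 272. ]), array([204.9, 258. ])]
```

Run:
```python
from h import *
d=pickle.load(open("v1.pkl","rb"))
x,y=.6749,-.0698
im=d["side"]["pixels"][50:180,190:310];im=cv2.resize(im,None,fx=6,fy=6,interpolation=2)
for z,r in ((.058,.03),(.058+.105,.031),(.058+.088,.031)):
    q=(proj(d["side"],circ(x,y,z,r))-[190,50]+.5)*6-.5
    cv2.polylines(im,[q.astype(int)],True,(0,0,255),1)
for z in (.1124-.011,.1124,.1124+.008,.1124+.062):
    q=(proj(d["side"],np.array([[x-.03,y+.0017,z],[x+.03,y-.0017,z]]))-[190,50]+.5)*6-.5
    cv2.polylines(im,[q.astype(int)],False,(0,255,0),1)
cv2.imwrite("pics/tinheld.png",im[:600])
```

```text
(no output)
```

View pics/tinheld.png

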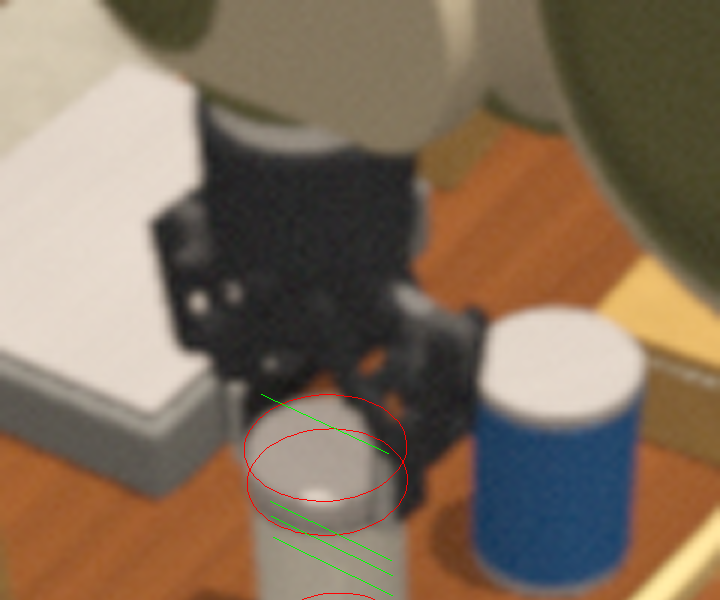

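>>> {"op": "jog_arm", "data": {"dr": [[0,0,0],[0,0,0],[0,0,0],[0,0,0],[0,0,0],[0,0,0],[0,0,0],[0,0,0],[0,0,0],[0,0,0]], "slide": [[0,0,-0.01],[0,0,-0.02],[0,-0.01,0],[0,-0.025,0],[0,-0.02,0],[0,-0.01,0],[0,0,0.01],[0,0,0.015],[0,0,0.01],[0,0,0]], "gripper": [0.2,0.2,0.2,0.2,0,0,0,0,0,0]}}

```text
time_s: 16.6
position: [0.5499, 0.2219, 0.0332]
tool_rot: [[0.998, -0.059, -0.004], [-0.059, -0.998, -0.001], [-0.003, 0.001, -1.0]]
ft_force: [-0.0, -0.1, -0.2]
grip_width: 0.0426
```

```bash
cat > look.py <<'E'
import sys,pickle,cv2
from h import *
from rig import viewer,observe
k=sys.argv[1]
d={n:viewer.get_image(n) for n in("top","side")}; pickle.dump(d,open(f"v{k}.pkl","wb"))
for n in d: cv2.imwrite(f"pics/{n}{k}z.png",zoom(d,n))
E
python3 go.py .5453 .22 .04; python3 look.py 6
```

```text
t 16.6 p [0.5499 0.2219 0.0332] F [-0.03 -0.07 -0.24] w 0.0426
yaw -3.36 want -3.28 tilt [-3.5e-03 -8.0e-04 -1.0e+00]
slide needed [-0.0045  0.0021 -0.0067]
lane xy [0.2844 0.0012]
```

View pics/side6z.png

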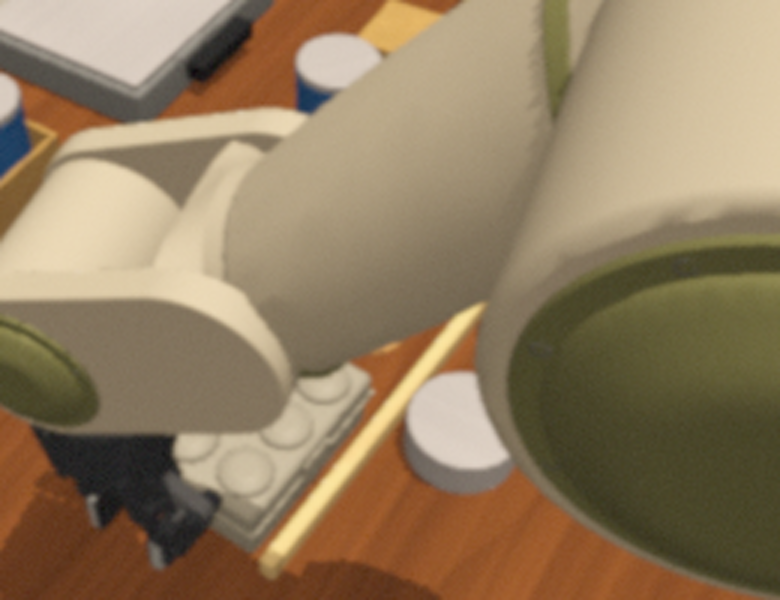

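>>> {"op": "jog_arm", "data": {"dr": [[0,0,0],[0,0,0],[0,0,0],[0,0,0],[0,0,0],[0,0,0],[0,0,0],[0,0,0],[0,0,0],[0,0,0]], "slide": [[0,0,0.002],[0,0,0.002],[0,0,0.002],[0,0,0.002],[0,0,0.002],[0,0,0.002],[0,0,0.001],[0,0,0],[0,0,0],[0,0,0]], "gripper": [0,0,0,0,0,0,0,0,0,0]}}

```text
time_s: 17.7
position: [0.5509, 0.2227, 0.0222]
tool_rot: [[0.998, -0.058, 0.0], [-0.058, -0.998, 0.0], [0.0, -0.0, -1.0]]
ft_force: [-0.2, -0.5, -0.1]
grip_width: 0.0426
```

```bash
python3 go.py .5453 .22 .04; python3 look.py 7
python3 - <<'E'
from h import *
from rig import observe
p=np.array(observe()["position"])
d=pickle.load(open("v7.pkl","rb"))
im=d["side"]["pixels"][200:300,160:300];im=cv2.resize(im,None,fx=5.5,fy=5.5,interpolation=2)
cam=-d["side"]["R"].T@d["side"]["t"]
for s,w in((-1,.0213),(1,.0213)):
  for z in (.01,.02,.03,.04,.05):
    q=(proj(d["side"],[[p[0]+s*w,p[1]-.011,z],[p[0]+s*w,p[1]+.011,z]])-[160,200]+.5)*5.5-.5
    cv2.polylines(im,[q.astype(int)],False,(0,255*(z!=.03),255),1)
cv2.imwrite("pics/s7.png",im)
E
```

```text
t 17.7 p [0.5509 0.2227 0.0222] F [-0.16 -0.49 -0.11] w 0.0426
yaw -3.32 want -3.28 tilt [ 2.e-04  0.e+00 -1.e+00]
slide needed [-0.0054  0.003  -0.0178]
lane xy [2.853e-01 2.000e-04]
```

View pics/s7.png

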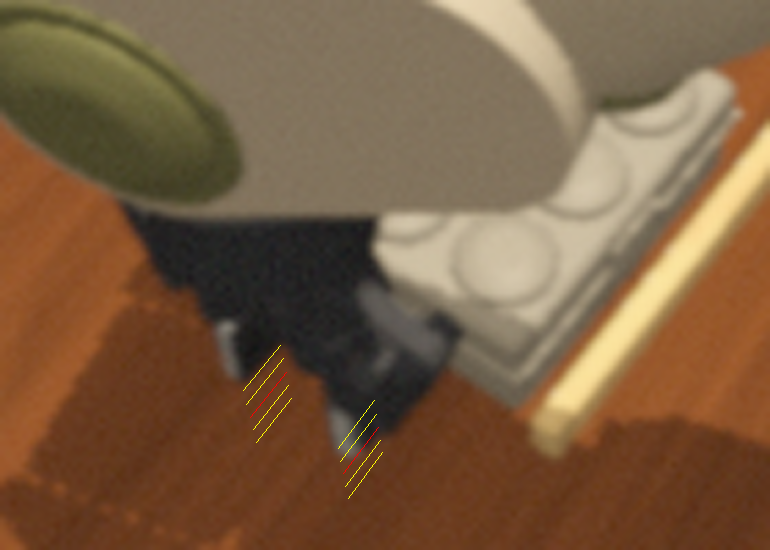

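>>> {"op": "jog_arm", "data": {"dr": [[0,0,0],[0,0,0],[0,0,0],[0,0,0],[0,0,0],[0,0,0],[0,0,0],[0,0,0],[0,0,0],[0,0,0]], "slide": [[0,0.005,0.001],[0,0.008,0.001],[0,0.008,0.001],[0,0.005,0.001],[0,0.003,0.001],[0,0.002,0.001],[0,0.0015,0.001],[0,0.0015,0],[0,0.0015,0],[0,0.0015,0]], "gripper": [0,0,0,0,0,0,0,0,0,0]}}

```text
time_s: 18.8
position: [0.5487, 0.1857, 0.0151]
tool_rot: [[0.998, -0.058, 0.0], [-0.058, -0.998, 0.0], [0.0, -0.0, -1.0]]
ft_force: [-0.6, 0.0, -0.1]
grip_width: 0.0426
```

```bash
python3 go.py .5453 .22 .04; python3 look.py 8
python3 - <<'E'
from h import *
d=pickle.load(open("v8.pkl","rb"))
im=d["side"]["pixels"][200:300,160:300];im=cv2.resize(im,None,fx=5.5,fy=5.5,interpolation=2)
cv2.imwrite("pics/s8.png",im)
E
```

```text
t 18.8 p [0.5487 0.1857 0.0151] F [-0.6   0.05 -0.08] w 0.0426
yaw -3.31 want -3.28 tilt [ 1.e-04  0.e+00 -1.e+00]
slide needed [-0.0053 -0.034  -0.0249]
lane xy [0.2482 0.0003]
```

View pics/s8.png

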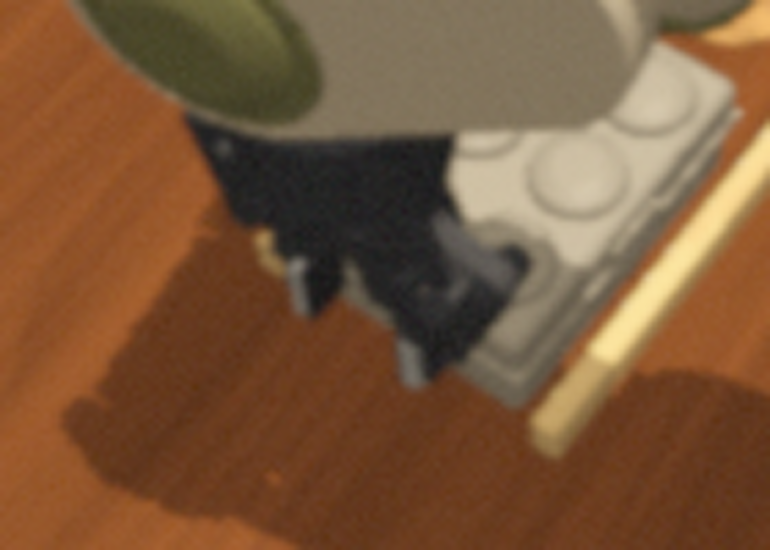

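>>> {"op": "jog_arm", "data": {"dr": [[0,0,0],[0,0,0],[0,0,0],[0,0,0],[0,0,0],[0,0,0],[0,0,0],[0,0,0],[0,0,0],[0,0,0]], "slide": [[0,0.0015,0],[0,0.0015,0],[0,0.0015,0],[0,0.0015,0],[0,0.0015,0],[0,0.0015,0],[0,0.0015,0],[0,0.0015,0],[0,0.0015,0],[0,0.0015,0]], "gripper": [0,0,0,0,0,0,0,0,0,0]}}

```text
time_s: 19.9
position: [0.5478, 0.1707, 0.0151]
tool_rot: [[0.998, -0.058, -0.0], [-0.058, -0.998, 0.0], [-0.0, -0.0, -1.0]]
ft_force: [0.8, 1.9, 0.1]
grip_width: 0.0424
```

```bash
python3 go.py .5453 .22 .04; python3 look.py 9
python3 - <<'E'
from h import *
d=pickle.load(open("v9.pkl","rb"))
im=d["side"]["pixels"][190:290,160:300];im=cv2.resize(im,None,fx=5.5,fy=5.5,interpolation=2)
cv2.imwrite("pics/s9.png",im)
E
```

```text
t 19.9 p [0.5478 0.1707 0.0151] F [0.75 1.89 0.15] w 0.0424
yaw -3.32 want -3.28 tilt [-0.e+00  1.e-04 -1.e+00]
slide needed [-0.0053 -0.0491 -0.0249]
lane xy [0.2332 0.0003]
```

View pics/s9.png

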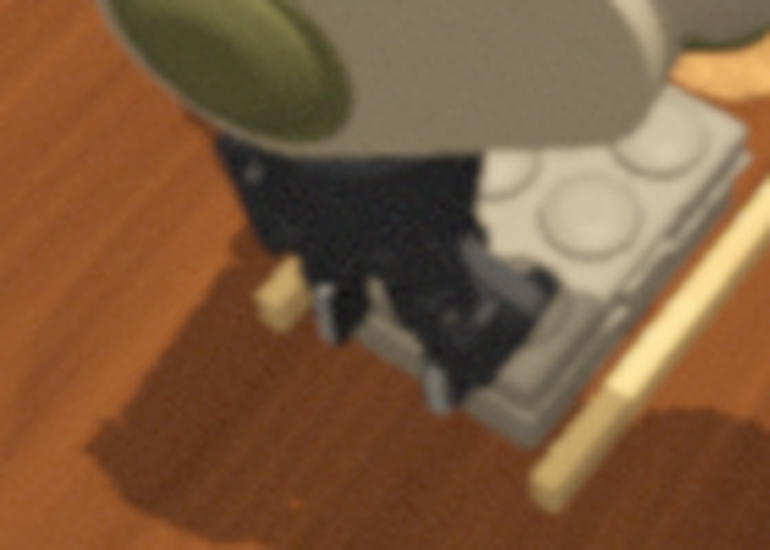

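View pics/top9z.png

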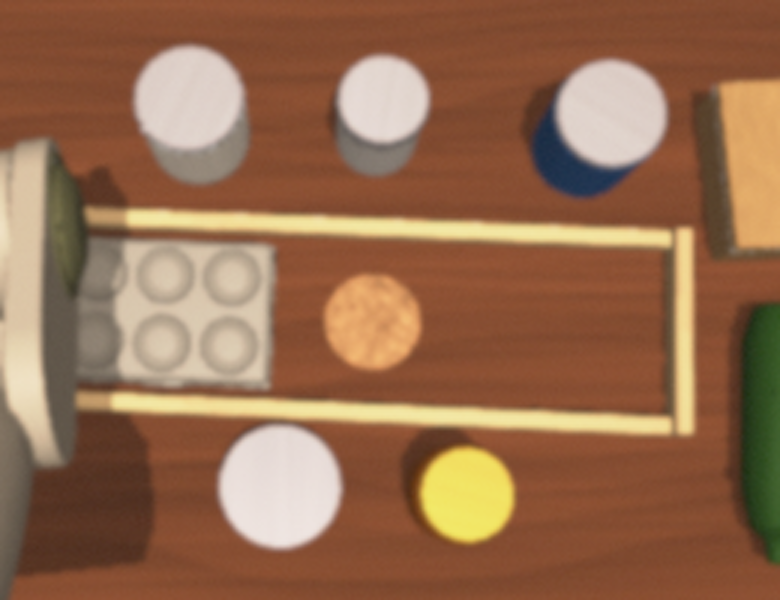

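>>> {"op": "jog_arm", "data": {"dr": [[0,0,0],[0,0,0],[0,0,0],[0,0,0],[0,0,0],[0,0,0],[0,0,0],[0,0,0],[0,0,0],[0,0,0]], "slide": [[0,0.001,0],[0,0.0015,0],[0,0.002,0],[0,0.0025,0],[0,0.003,0],[0,0.003,0],[0,0.003,0],[0,0.003,0],[0,0.003,0],[0,0.003,0]], "gripper": [0,0,0,0,0,0,0,0,0,0]}}

```text
time_s: 21.0
position: [0.5463, 0.1455, 0.0151]
tool_rot: [[0.998, -0.058, 0.0], [-0.058, -0.998, -0.0], [0.0, 0.0, -1.0]]
ft_force: [0.5, 2.3, -0.4]
grip_width: 0.0426
```

>>> {"op": "jog_arm", "data": {"dr": [[0,0,0],[0,0,0],[0,0,0],[0,0,0],[0,0,0],[0,0,0],[0,0,0],[0,0,0],[0,0,0],[0,0,0]], "slide": [[0,0.003,0],[0,0.003,0],[0,0.003,0],[0,0.0035,0],[0,0.0035,0],[0,0.0035,0],[0,0.0035,0],[0,0.0035,0],[0,0.0035,0],[0,0.0035,0]], "gripper": [0,0,0,0,0,0,0,0,0,0]}}

```text
time_s: 22.0
position: [0.5444, 0.112, 0.0151]
tool_rot: [[0.998, -0.058, -0.0], [-0.058, -0.998, -0.0], [-0.0, 0.0, -1.0]]
ft_force: [0.5, 2.6, 0.7]
grip_width: 0.0426
```

```bash
python3 go.py .5453 .22 .04; python3 look.py 10
```

```text
t 22.0 p [0.5444 0.112  0.0151] F [0.5  2.57 0.68] w 0.0426
yaw -3.32 want -3.28 tilt [-1.e-04 -0.e+00 -1.e+00]
slide needed [-0.0053 -0.1078 -0.0249]
lane xy [0.1744 0.0004]
```

View pics/top10z.png

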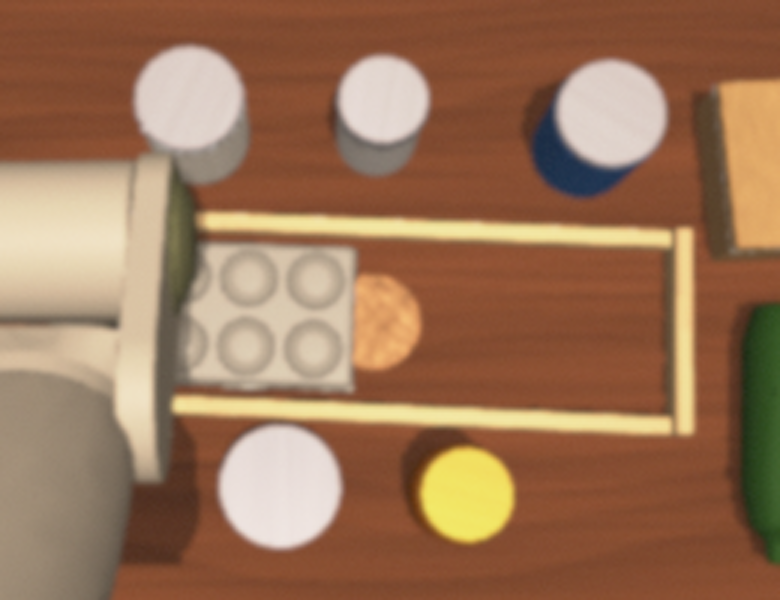

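>>> {"op": "jog_arm", "data": {"dr": [[0,0,0],[0,0,0],[0,0,0],[0,0,0],[0,0,0],[0,0,0],[0,0,0],[0,0,0],[0,0,0],[0,0,0]], "slide": [[0,0.0015,0],[0,0.0025,0],[0,0.0035,0],[0,0.004,0],[0,0.004,0],[0,0.004,0],[0,0.004,0],[0,0.004,0],[0,0.004,0],[0,0.004,0]], "gripper": [0,0,0,0,0,0,0,0,0,0]}}

```text
time_s: 23.1
position: [0.5423, 0.0765, 0.0151]
tool_rot: [[0.998, -0.058, -0.0], [-0.058, -0.998, -0.0], [-0.0, 0.0, -1.0]]
ft_force: [-0.2, 3.7, -0.3]
grip_width: 0.0427
```

>>> {"op": "jog_arm", "data": {"dr": [[0,0,0],[0,0,0],[0,0,0],[0,0,0],[0,0,0],[0,0,0],[0,0,0],[0,0,0],[0,0,0],[0,0,0]], "slide": [[0,0.004,0],[0,0.004,0],[0,0.004,0],[0,0.004,0],[0,0.004,0],[0,0.004,0],[0,0.004,0],[0,0.004,0],[0,0.004,0],[0,0.004,0]], "gripper": [0,0,0,0,0,0,0,0,0,0]}}

```text
time_s: 24.1
position: [0.54, 0.0367, 0.0151]
tool_rot: [[0.998, -0.058, 0.0], [-0.058, -0.998, -0.0], [0.0, 0.0, -1.0]]
ft_force: [0.6, 3.0, 1.5]
grip_width: 0.0429
```

>>> {"op": "jog_arm", "data": {"dr": [[0,0,0],[0,0,0],[0,0,0],[0,0,0],[0,0,0],[0,0,0],[0,0,0],[0,0,0],[0,0,0],[0,0,0]], "slide": [[0,0.004,0],[0,0.004,0],[0,0.004,0],[0,0.004,0],[0,0.004,0],[0,0.004,0],[0,0.004,0],[0,0.004,0],[0,0.004,0],[0,0.004,0]], "gripper": [0,0,0,0,0,0,0,0,0,0]}}

```text
time_s: 25.1
position: [0.5377, -0.0033, 0.0151]
tool_rot: [[0.998, -0.058, -0.0], [-0.058, -0.998, 0.0], [-0.0, -0.0, -1.0]]
ft_force: [-0.1, 2.9, 1.2]
grip_width: 0.0426
```

```bash
python3 go.py .5453 .22 .04; python3 look.py 11
```

```text
t 25.1 p [ 0.5377 -0.0033  0.0151] F [-0.15  2.95  1.21] w 0.0426
yaw -3.33 want -3.28 tilt [-0.  0. -1.]
slide needed [-0.0053 -0.2234 -0.0249]
lane xy [0.0589 0.0005]
```

View pics/top11z.png

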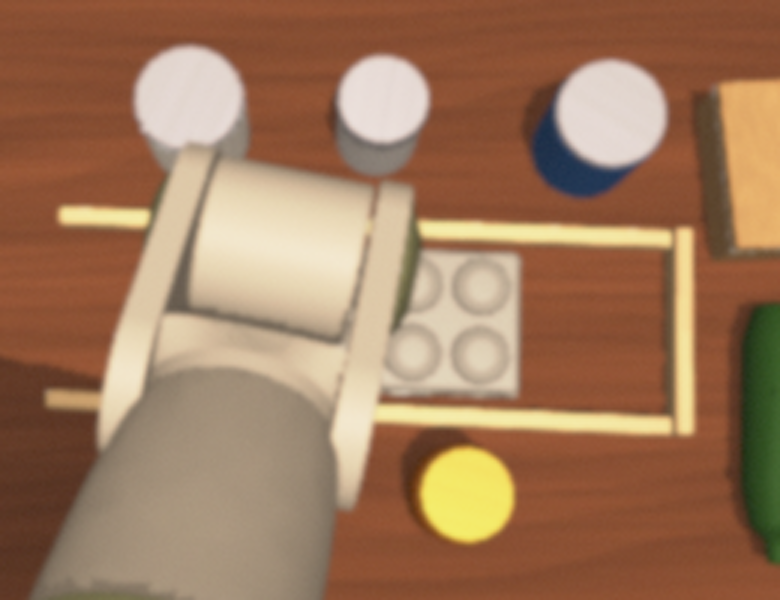

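```bash
cat > fr.py <<'E'
import sys
from h import *
d=pickle.load(open("v0.pkl","rb")); L=np.load("lane.npy")
def bp(uv,z):
    r=least_squares(lambda q:(proj(d["top"],[q[0],q[1],z])-uv).ravel(),[.53,-.06]).x-L[:2]
    return r@np.array([[np.cos(L[2]),-np.sin(L[2])],[np.sin(L[2]),np.cos(L[2])]])
a=list(map(float,sys.argv[1:]))
for i in range(0,len(a),2): print(a[i:i+2],bp(uz("top",a[i:i+2]),.046).round(4))
E
python3 fr.py 265 246 260 386 521 253 518 396
python3 - <<'E'
import cv2
im=cv2.imread("pics/top11z.png")[235:445,370:710]; cv2.imwrite("pics/t11.png",cv2.resize(im,None,fx=2.2,fy=2.2))
E
```

```text
[265.0, 246.0] [ 0.0797 -0.0476]
[260.0, 386.0] [0.0792 0.0523]
[521.0, 253.0] [-0.1022 -0.0488]
[518.0, 396.0] [-0.1009  0.0525]
```

View pics/t11.png

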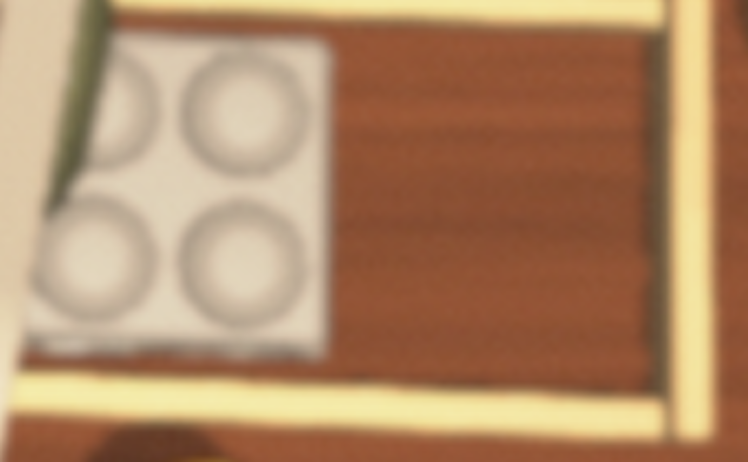

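>>> {"op": "jog_arm", "data": {"dr": [[0,0,0],[0,0,0],[0,0,0],[0,0,0],[0,0,0],[0,0,0],[0,0,0],[0,0,0],[0,0,0],[0,0,0]], "slide": [[0,0.0015,0],[0,0.0025,0],[0,0.0035,0],[0,0.004,0],[0,0.004,0],[0,0.004,0],[0,0.004,0],[0,0.004,0],[0,0.004,0],[0,0.004,0]], "gripper": [0,0,0,0,0,0,0,0,0,0]}}

```text
time_s: 26.2
position: [0.5356, -0.0387, 0.0151]
tool_rot: [[0.998, -0.058, -0.0], [-0.058, -0.998, 0.0], [-0.0, 0.0, -1.0]]
ft_force: [0.1, 2.8, 0.1]
grip_width: 0.0427
```

>>> {"op": "jog_arm", "data": {"dr": [[0,0,0],[0,0,0],[0,0,0],[0,0,0],[0,0,0],[0,0,0],[0,0,0],[0,0,0],[0,0,0],[0,0,0]], "slide": [[0,0.004,0],[0,0.004,0],[0,0.004,0],[0,0.004,0],[0,0.004,0],[0,0.004,0],[0,0.004,0],[0,0.004,0],[0,0.004,0],[0,0.004,0]], "gripper": [0,0,0,0,0,0,0,0,0,0]}}

```text
time_s: 27.2
position: [0.5333, -0.0787, 0.0151]
tool_rot: [[0.998, -0.058, -0.0], [-0.058, -0.998, 0.0], [-0.0, -0.0, -1.0]]
ft_force: [-1.1, 2.3, 0.1]
grip_width: 0.0426
```

>>> {"op": "jog_arm", "data": {"dr": [[0,0,0],[0,0,0],[0,0,0],[0,0,0],[0,0,0],[0,0,0],[0,0,0],[0,0,0],[0,0,0],[0,0,0]], "slide": [[0,0.004,0],[0,0.004,0],[0,0.004,0],[0,0.004,0],[0,0.003,0],[0,0.002,0],[0,0.0015,0],[0,0.0015,0],[0,0.0015,0],[0,0.0015,0]], "gripper": [0,0,0,0,0,0,0,0,0,0]}}

```text
time_s: 28.2
position: [0.5317, -0.1054, 0.0151]
tool_rot: [[0.998, -0.058, -0.0], [-0.058, -0.998, 0.0], [-0.0, -0.0, -1.0]]
ft_force: [-0.5, 2.4, -2.1]
grip_width: 0.0427
```

```bash
python3 go.py .5453 .22 .04; python3 look.py 12;python3 - <<'E'
import cv2
im=cv2.imread("pics/top12z.png")[205:445,430:710]; cv2.imwrite("pics/t12.png",cv2.resize(im,None,fx=2.5,fy=2.5))
E
```

```text
t 28.2 p [ 0.5317 -0.1054  0.0151] F [-0.49  2.43 -2.09] w 0.0427
yaw -3.32 want -3.28 tilt [-1.e-04  0.e+00 -1.e+00]
slide needed [-0.0053 -0.3256 -0.0249]
lane xy [-0.0433  0.0006]
```

View pics/t12.png

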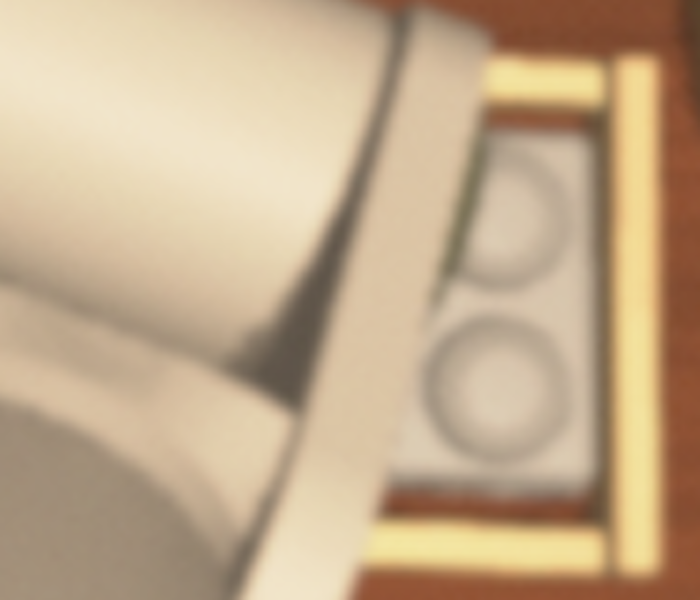

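```bash
python3 fr.py 668.5 258 668.5 402
python3 - <<'E'
from h import *
L=np.load("lane.npy"); d=pickle.load(open("v12.pkl","rb"))
im=zoom(d,"top")
draw(im,"top",d,T(L,box(-.227,-.215,-.074,.074,.03)),(0,255,255))
for cx in (-.1286,-.135): draw(im,"top",d,T(L,box(cx-.075,cx+.075,-.048,.052,.046)),(0,0,255))
cv2.imwrite("pics/t12b.png",cv2.resize(im[205:445,430:710],None,fx=2.5,fy=2.5))
E
```

```text
[668.5, 258.0] [-0.2058 -0.0489]
[668.5, 402.0] [-0.2048  0.0526]
```

View pics/t12b.png

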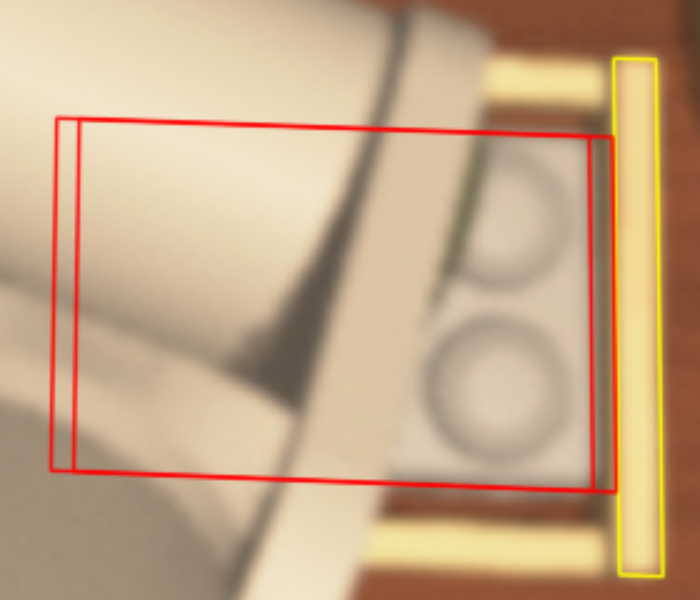

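>>> {"op": "jog_arm", "data": {"dr": [[0,0,0],[0,0,0],[0,0,0],[0,0,0],[0,0,0],[0,0,0],[0,0,0],[0,0,0],[0,0,0],[0,0,0]], "slide": [[0,0.001,0],[0,0.001,0],[0,0.001,0],[0,0.001,0],[0,0.001,0],[0,0.001,0],[0,0.0005,0],[0,0.0005,0],[0,0,0],[0,0,0]], "gripper": [0,0,0,0,0,0,0,0,0,0]}}

```text
time_s: 29.3
position: [0.5314, -0.1124, 0.0151]
tool_rot: [[0.998, -0.058, 0.0], [-0.058, -0.998, -0.0], [0.0, 0.0, -1.0]]
ft_force: [0.4, 2.0, 0.5]
grip_width: 0.0426
```

```bash
python3 go.py .5453 .22 .04
```

```text
t 29.3 p [ 0.5314 -0.1124  0.0151] F [0.44 2.03 0.49] w 0.0426
yaw -3.32 want -3.28 tilt [ 1.e-04 -3.e-04 -1.e+00]
slide needed [-0.0054 -0.3326 -0.0249]
lane xy [-0.0504  0.0005]
```

>>> {"op": "jog_arm", "data": {"dr": [[0,0,0],[0,0,0],[0,0,0],[0,0,0],[0,0,0],[0,0,0],[0,0,0],[0,0,0],[0,0,0],[0,0,0]], "slide": [[0,-0.002,0],[0,-0.008,0],[0,-0.015,0],[0,-0.015,0],[0,-0.01,-0.01],[0,0,-0.035],[0,0,-0.045],[0,0,-0.045],[0,0,-0.035],[0,0,-0.01]], "gripper": [0,0,0,0,0,0,0.5,1,1,1]}}

```text
time_s: 30.3
position: [0.5355, -0.0618, 0.1999]
tool_rot: [[0.998, -0.057, 0.007], [-0.057, -0.998, -0.003], [0.007, 0.002, -1.0]]
ft_force: [-0.6, 0.1, -0.0]
grip_width: 0.0852
```

```bash
python3 go.py .6742 -.07 .2; python3 look.py 13
```

```text
t 30.3 p [ 0.5355 -0.0618  0.1999] F [-0.61  0.12 -0.04] w 0.0852
yaw -3.27 want -3.28 tilt [ 0.0073 -0.0026 -1.    ]
slide needed [0.139  0.0002 0.0009]
lane xy [ 0.0003 -0.0007]
```

View pics/top13z.png

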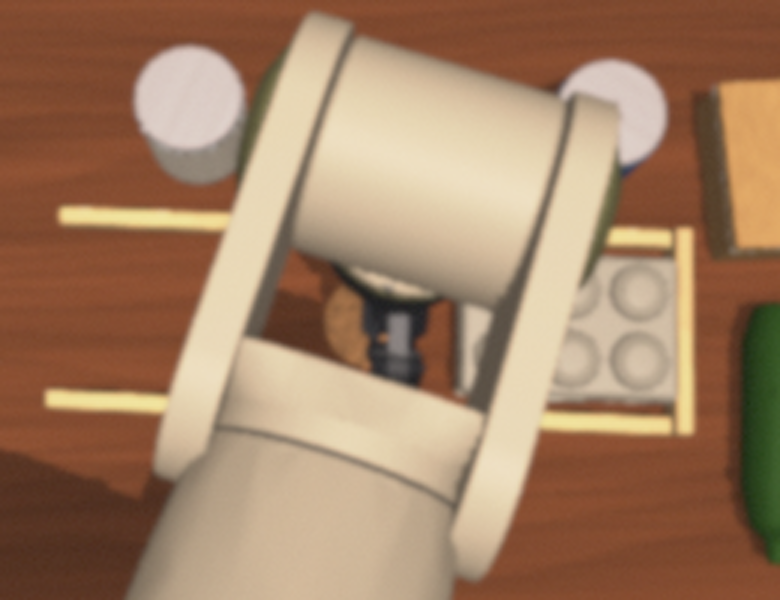

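View pics/side13z.png

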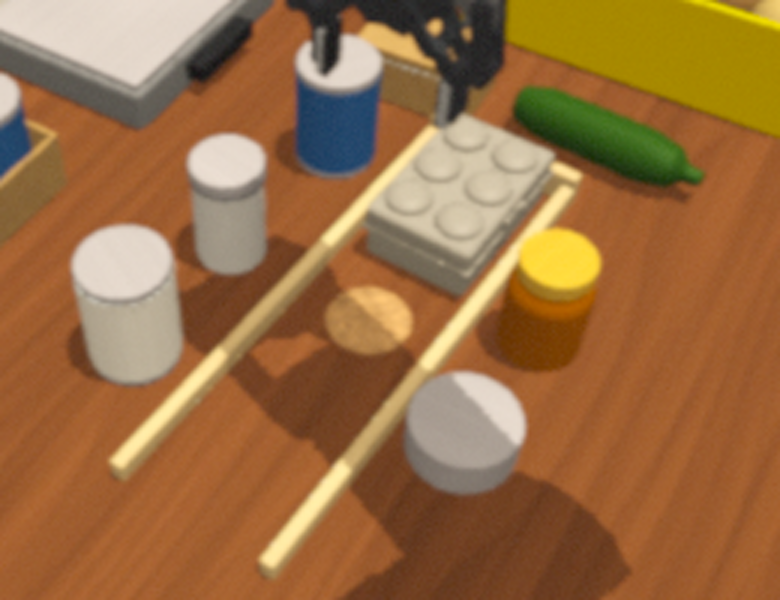

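>>> {"op": "jog_arm", "data": {"dr": [[0,0,0],[0,0,0],[0,0,0],[0,0,0],[0,0,0],[0,0,0],[0,0,0],[0,0,0],[0,0,0],[0,0,0]], "slide": [[0.015,0,0],[0.035,0,0],[0.04,0,0],[0.035,0,0],[0.014,0,0],[0,0,0],[0,0,0.01],[0,0,0.02],[0,0,0.015],[0,0,0]], "gripper": [1,1,1,1,1,1,1,1,1,1]}}

```text
time_s: 31.4
position: [0.6708, -0.0699, 0.1471]
tool_rot: [[0.998, -0.058, -0.006], [-0.058, -0.998, 0.002], [-0.006, -0.001, -1.0]]
ft_force: [-0.5, 0.2, 0.6]
grip_width: 0.0855
```

```bash
python3 go.py .6742 -.07 .0545
```

```text
t 31.4 p [ 0.6708 -0.0699  0.1471] F [-0.54  0.18  0.6 ] w 0.0855
yaw -3.33 want -3.28 tilt [-0.0058  0.0016 -1.    ]
slide needed [0.0039 0.     0.0926]
lane xy [ 1.000e-04 -1.363e-01]
```

>>> {"op": "jog_arm", "data": {"dr": [[0,0,0],[0,0,0],[0,0,0],[0,0,0],[0,0,0],[0,0,0],[0,0,0],[0,0,0],[0,0,0],[0,0,0]], "slide": [[0,0,0],[0,0,0],[0,0,0.01],[0,0,0.015],[0,0,0.015],[0,0,0.015],[0,0,0.005],[0,0,0],[0,0,0],[0,0,0]], "gripper": [1,1,1,1,1,1,1,1,1,1]}}

```text
time_s: 32.4
position: [0.6734, -0.0705, 0.091]
tool_rot: [[0.998, -0.058, 0.002], [-0.058, -0.998, -0.0], [0.002, 0.0, -1.0]]
ft_force: [-0.3, 0.1, 1.6]
grip_width: 0.0851
```

```bash
python3 go.py .6742 -.07 .0545
```

```text
t 32.4 p [ 0.6734 -0.0705  0.091 ] F [-0.27  0.06  1.64] w 0.0851
yaw -3.32 want -3.28 tilt [ 1.6e-03 -5.0e-04 -1.0e+00]
slide needed [ 0.0007 -0.0006  0.0365]
lane xy [-0.0004 -0.1389]
```

>>> {"op": "jog_arm", "data": {"dr": [[0,0,0],[0,0,0],[0,0,0],[0,0,0],[0,0,0],[0,0,0],[0,0,0],[0,0,0],[0,0,0],[0,0,0]], "slide": [[0.001,-0.0005,0.008],[0,0,0.012],[0,0,0.01],[0,0,0.004],[0,0,0.002],[0,0,0],[0,0,0],[0,0,0],[0,0,0],[0,0,0]], "gripper": [1,1,1,1,1,1,0.7,0.5,0.4,0.3], "force": 35}}

```text
time_s: 33.4
position: [0.6744, -0.0701, 0.0549]
tool_rot: [[0.998, -0.058, 0.001], [-0.058, -0.998, -0.0], [0.001, 0.0, -1.0]]
ft_force: [0.4, 0.2, 3.8]
grip_width: 0.061
```

>>> {"op": "jog_arm", "data": {"dr": [[0,0,0],[0,0,0],[0,0,0],[0,0,0],[0,0,0],[0,0,0],[0,0,0],[0,0,0],[0,0,0],[0,0,0]], "slide": [[0,0,0],[0,0,0],[0,0,0],[0,0,0],[0,0,0],[0,0,-0.005],[0,0,-0.01],[0,0,-0.015],[0,0,-0.015],[0,0,-0.015]], "gripper": [0.2,0.2,0.2,0.2,0.2,0.2,0.2,0.2,0.2,0.2]}}

```text
time_s: 34.4
position: [0.6738, -0.0699, 0.1147]
tool_rot: [[0.998, -0.058, -0.001], [-0.058, -0.998, 0.0], [-0.001, -0.0, -1.0]]
ft_force: [0.1, -0.5, -3.4]
grip_width: 0.0608
```

```bash
python3 go.py .5355 -.0627 .0545; python3 look.py 14
```

```text
t 34.4 p [ 0.6738 -0.0699  0.1147] F [ 0.14 -0.53 -3.44] w 0.0608
yaw -3.32 want -3.28 tilt [-9.e-04  2.e-04 -1.e+00]
slide needed [-0.1384  0.0008  0.0603]
lane xy [ 0.0002 -0.1392]
```

View pics/side14z.png

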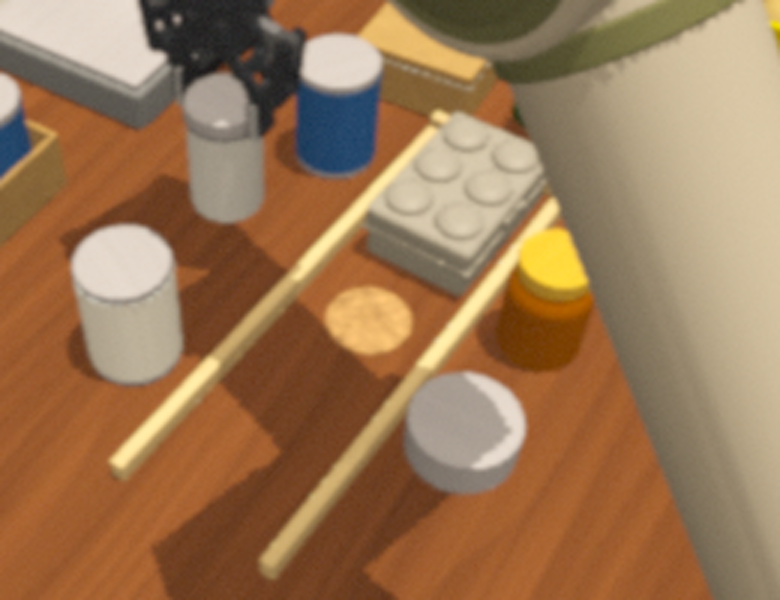

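Run:
```python
from h import *
d=pickle.load(open("v10.pkl","rb"))
d2=pickle.load(open("v13.pkl","rb"))
def seg(dd,n,c0,h=25):
    g=dd[n]["pixels"].astype(int); x0,y0=c0[0]-h,c0[1]-h; s=g[y0:y0+2*h,x0:x0+2*h]
    m=(s.min(2)>185); k,l,st,ce=cv2.connectedComponentsWithStats(m.astype(np.uint8)); i=l[h,h]; return ce[i]+[x0,y0],st[i]
pt,a=seg(d,"top",(293,142)); ps,b=seg(d2,"side",(246,144)); print(pt,a,ps,b)
print(tri(d,pt,ps))
for n,uv in (("top",pt),("side",ps)):
    print(n,least_squares(lambda q:(proj(d[n],[q[0],q[1],.105])-uv).ravel(),[.67,-.07]).x)
```

```text
[292.35775128 142.79045997] [ 11  13  28  27 587] [245.02310231 143.38283828] [ 13  16  23  17 303]
(array([ 0.67546589, -0.06942817,  0.10355315]), np.float64(0.3741628689811023))
top [ 0.67568574 -0.06908329]
side [ 0.67357588 -0.06833596]
```

>>> {"op": "jog_arm", "data": {"dr": [[0,0,0],[0,0,0],[0,0,0],[0,0,0],[0,0,0],[0,0,0],[0,0,0],[0,0,0],[0,0,0],[0,0,0]], "slide": [[-0.01,0,0],[-0.025,0,0],[-0.03,0.001,0],[-0.03,0,0],[-0.025,0,0],[-0.014,0,0],[-0.005,0,0],[0,0,0],[0,0,0],[0,0,0]], "gripper": [0.2,0.2,0.2,0.2,0.2,0.2,0.2,0.2,0.2,0.2]}}

```text
time_s: 35.5
position: [0.5359, -0.063, 0.1139]
tool_rot: [[0.998, -0.058, 0.0], [-0.058, -0.998, -0.0], [0.0, 0.0, -1.0]]
ft_force: [-0.6, 0.4, -4.2]
grip_width: 0.0611
```

```bash
python3 go.py .535 -.063 .0545
```

```text
t 35.5 p [ 0.5359 -0.063   0.1139] F [-0.57  0.35 -4.19] w 0.0611
yaw -3.32 want -3.28 tilt [ 2.e-04 -0.e+00 -1.e+00]
slide needed [-0.0009  0.      0.0594]
lane xy [-0.0008 -0.0012]
```

>>> {"op": "jog_arm", "data": {"dr": [[0,0,0],[0,0,0],[0,0,0],[0,0,0],[0,0,0],[0,0,0],[0,0,0],[0,0,0],[0,0,0],[0,0,0]], "slide": [[-0.001,0,0.008],[0,0,0.015],[0,0,0.015],[0,0,0.01],[0,0,0.004],[0,0,0.002],[0,0,0.001],[0,0,0],[0,0,0],[0,0,0]], "gripper": [0.2,0.2,0.2,0.2,0.2,0.2,0.2,0.2,0.2,0.2]}}

```text
time_s: 36.5
position: [0.5344, -0.0629, 0.0595]
tool_rot: [[0.998, -0.058, 0.001], [-0.058, -0.998, -0.0], [0.001, 0.0, -1.0]]
ft_force: [0.7, -0.4, -3.8]
grip_width: 0.0605
```

>>> {"op": "jog_arm", "data": {"dr": [[0,0,0],[0,0,0],[0,0,0],[0,0,0],[0,0,0],[0,0,0],[0,0,0],[0,0,0],[0,0,0],[0,0,0]], "slide": [[0,0,0.0005],[0,0,0.0005],[0,0,0.0005],[0,0,0.0005],[0,0,0.0005],[0,0,0.0005],[0,0,0],[0,0,0],[0,0,0],[0,0,0]], "gripper": [0.2,0.2,0.2,0.2,0.2,0.2,0.2,0.2,0.2,0.2]}}

```text
time_s: 37.5
position: [0.5342, -0.0629, 0.0562]
tool_rot: [[0.998, -0.058, 0.0], [-0.058, -0.998, -0.0], [0.0, 0.0, -1.0]]
ft_force: [-0.2, -0.5, -4.4]
grip_width: 0.0609
```

```bash
python3 go.py .535 -.063 .0545; python3 look.py 15
```

```text
t 37.5 p [ 0.5342 -0.0629  0.0562] F [-0.21 -0.52 -4.41] w 0.0609
yaw -3.32 want -3.28 tilt [ 0. -0. -1.]
slide needed [0.0008 0.0001 0.0017]
lane xy [-0.0008  0.0005]
```

View pics/side15z.png

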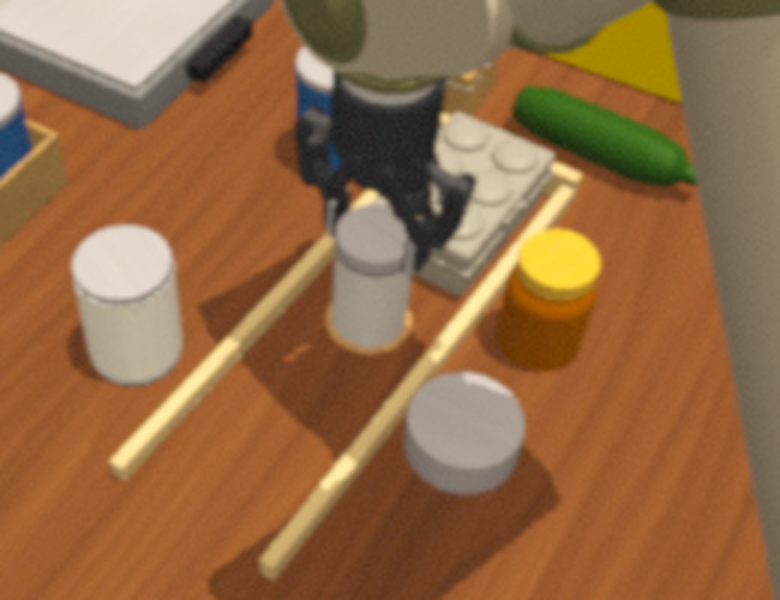

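>>> {"op": "jog_arm", "data": {"dr": [[0,0,0],[0,0,0],[0,0,0],[0,0,0],[0,0,0],[0,0,0],[0,0,0],[0,0,0],[0,0,0],[0,0,0]], "slide": [[0.001,0,0.0005],[0,0,0.0005],[0,0,0.0005],[0,0,0.0003],[0,0,0.0002],[0,0,0],[0,0,0],[0,0,0],[0,0,0],[0,0,0]], "gripper": [0.2,0.2,0.2,0.2,0.2,0.2,0.2,0.2,0.2,0.2]}}

```text
time_s: 38.6
position: [0.5355, -0.063, 0.0549]
tool_rot: [[0.998, -0.058, 0.001], [-0.058, -0.998, -0.0], [0.001, 0.0, -1.0]]
ft_force: [-1.2, 0.1, 4.6]
grip_width: 0.0607
```

```bash
python3 go.py .535 -.063 .0545
```

```text
t 38.6 p [ 0.5355 -0.063   0.0549] F [-1.24  0.1   4.56] w 0.0607
yaw -3.32 want -3.28 tilt [ 9.e-04 -5.e-04 -1.e+00]
slide needed [-0.0005 -0.      0.0004]
lane xy [-0.0009 -0.0007]
```

Contact made; release and retreat up.

>>> {"op": "jog_arm", "data": {"dr": [[0,0,0],[0,0,0],[0,0,0],[0,0,0],[0,0,0],[0,0,0],[0,0,0],[0,0,0],[0,0,0],[0,0,0]], "slide": [[0,0,0],[0,0,0],[0,0,0],[0,0,0],[0,0,0],[0,0,-0.01],[0,0,-0.02],[0,0,-0.04],[0,0,-0.04],[0,0,-0.03]], "gripper": [0.5,0.7,0.8,1,1,1,1,1,1,1]}}

```text
time_s: 39.6
position: [0.5355, -0.063, 0.1975]
tool_rot: [[0.998, -0.058, 0.003], [-0.058, -0.998, -0.001], [0.003, 0.001, -1.0]]
ft_force: [-0.1, 0.4, 0.4]
grip_width: 0.0856
```

>>> {"op": "jog_arm", "data": {"dr": [[0,0,0],[0,0,0],[0,0,0],[0,0,0],[0,0,0],[0,0,0],[0,0,0],[0,0,0],[0,0,0],[0,0,0]], "slide": [[-0.005,-0.01,-0.01],[-0.01,-0.03,0],[-0.01,-0.04,0],[-0.01,-0.04,0],[-0.01,-0.04,0],[-0.01,-0.04,0],[-0.01,-0.04,0],[-0.01,-0.04,0],[-0.01,-0.03,0],[0,-0.01,0]], "gripper": [1,1,1,1,1,1,1,1,1,1]}}

```text
time_s: 40.6
position: [0.467, 0.2641, 0.2038]
tool_rot: [[0.999, -0.054, -0.001], [-0.054, -0.999, 0.0], [-0.001, -0.0, -1.0]]
ft_force: [-0.8, -1.1, -0.3]
grip_width: 0.0857
```

```bash
python3 go.py .535 -.063 .0545; python3 look.py 16
```

```text
t 40.6 p [0.467  0.2641 0.2038] F [-0.81 -1.1  -0.26] w 0.0857
yaw -3.12 want -3.28 tilt [-1.4e-03  1.0e-04 -1.0e+00]
slide needed [0.0859 0.3229 0.1491]
lane xy [0.3218 0.0864]
```

View pics/top16z.png

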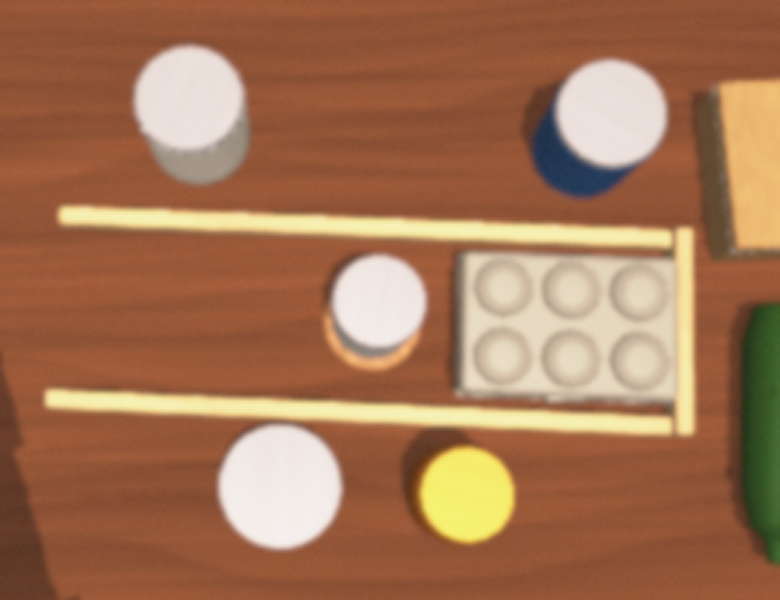

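View pics/side16z.png

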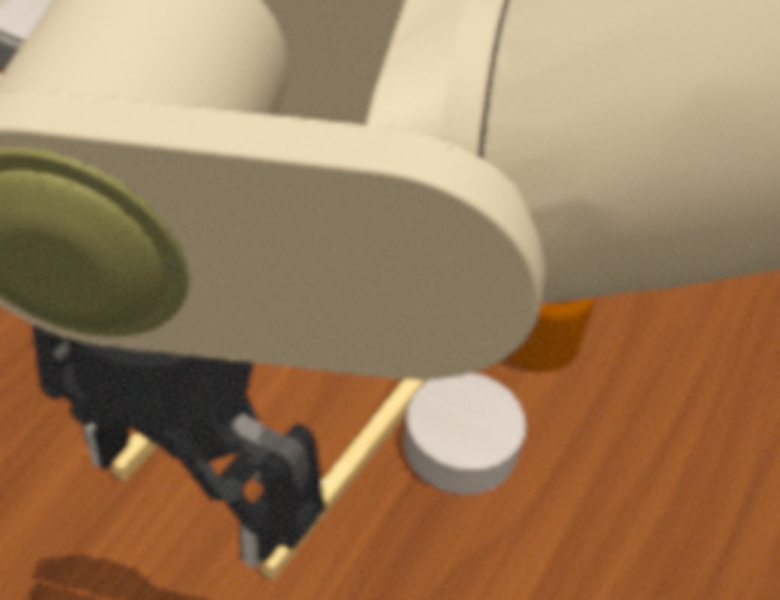

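```bash
python3 fr.py 459 251 458 392 675 258 674 402
python3 - <<'E'
from h import *
d=pickle.load(open("v16.pkl","rb")); L=np.load("lane.npy")
g=d["top"]["pixels"].astype(int); c0=(291,210);h=25;x0,y0=c0[0]-h,c0[1]-h
m=(g[y0:y0+50,x0:x0+50].min(2)>185); k,l,st,ce=cv2.connectedComponentsWithStats(m.astype(np.uint8)); i=l[h,h]; uv=ce[i]+[x0,y0]
print(uv,st[i],"tin",least_squares(lambda q:(proj(d["top"],[q[0],q[1],.105])-uv).ravel(),[.5,-.07]).x,"spot top .5364 -.0622")
p=pickle.load(open("v0.pkl","rb"))["top"]["pixels"].astype(int)
D=np.abs(g-p).max(2)
for n,(x,y) in dict(canA=(229,148),canB=(365,152),jar=(320,275),flat=(258,272),box=(424,165),squash=(424,252)).items(): print(n,np.median(D[y-18:y+18,x-18:x+18]),(D[y-18:y+18,x-18:x+18]>60).mean())
E
```

```text
[459.0, 251.0] [-0.0584 -0.0487]
[458.0, 392.0] [-0.0593  0.0513]
[675.0, 258.0] [-0.2104 -0.049 ]
[674.0, 402.0] [-0.2086  0.0525]
[291.01313869 210.14890511] [ 11  11  29  29 685] tin [ 0.53714015 -0.06203858] spot top .5364 -.0622
canA 5.0 0.0
canB 4.0 0.0
jar 4.0 0.0
flat 4.0 0.0
box 6.0 0.0
squash 3.0 0.0
```

>>> {"op": "jog_arm", "data": {"dr": [[0,0,0],[0,0,0],[0,0,0],[0,0,0],[0,0,0],[0,0,0],[0,0,0],[0,0,0],[0,0,0],[0,0,0]], "slide": [[-0.01,-0.02,0],[-0.03,-0.03,0],[-0.03,-0.03,0],[-0.03,-0.03,0],[-0.03,-0.03,0],[-0.03,-0.03,0],[-0.02,-0.03,0],[-0.01,-0.01,0],[0,0,0],[0,0,0]], "gripper": [1,1,1,1,1,1,1,1,1,1]}}

```text
time_s: 41.7
position: [0.2925, 0.4809, 0.2039]
tool_rot: [[0.998, -0.059, 0.0], [-0.059, -0.998, -0.001], [0.0, 0.001, -1.0]]
ft_force: [-0.6, -0.3, -0.3]
grip_width: 0.0858
```

```bash
python3 look.py 17
```

```text
(no output)
```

View pics/side17z.png

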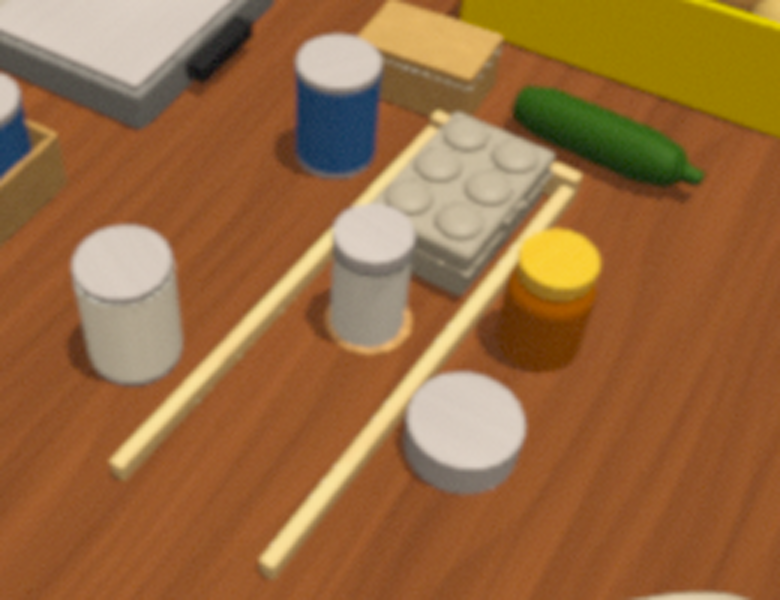

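The side view shows the tin upright and centred on the cork (zoomed pixel 369,325). The carton sits square at the stop and nothing else has moved.

```bash
python3 -c "
from rig import env
print(env.close_job())"
```

```text
the job is handed in; nothing more can be done
None
```

I handed the job in at about 42 s. The tin is back upright on its cork spot, behind the carton, and the carton sits at the front stop.

- **Sequence:** I stood the tin on the clear patch beside the lane. I then slid the carton from behind at up to 40 mm/s with the half-open fingers, put the tin back, and moved the arm clear.
- **Carton:** It sits square to the lane to within about 1°. It stops short of the stop rather than touching it. My estimates of the gap disagree: about 5–6 mm from the final top image, and 3–4 mm from the arm's position. Both are within the 1 cm allowed.
- **Carton force:** Wrist readings at the end of each push move were 2–4 N, against the 12 N limit. I did not see the force between those readings.
- **Tin:** It is centred on the cork to within about 1 mm in the top view, and the side view shows it upright.
- **Bystanders:** The two cans, jar, flat can, tea box and squash look unchanged between the first top image and the final one.
- **What went wrong:** The half-open fingertips sat roughly 2 cm higher than `env.tcp_to_tips` suggested. On the first push they passed over the carton's rear edge. The carton did not move and I read no force. I lifted, backed off and repeated the push lower.

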